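# Hang the tool bin on the slat wall

### The arm

A 6-joint arm with a two-finger parallel gripper is mounted at the origin on the work surface. World frame = base frame: x ahead of the robot, y to its left, z up, the work surface at z = 0. Lengths are in mm, angles in degrees, forces in N, time in s.
With the tool pointing down it reaches from about 350 to 850 mm from the base axis. Payload 8.1 kg.
Tool frame: the origin (TCP) lies on the centre line of the jaws, within the pads' length; the fingertips stand 8 mm ahead of it and the grasp point (between the pads) lies 11 mm behind it; x points along the fingers, z is the direction in which the jaws open and shut, and the axes are right-handed (so a half turn about x gives the same grasp; the last joint's range is limited). The gripper opens to 85 mm and grips with 20 to 120 N. Pads are 22 mm wide; open, the fingers measure 114 mm over their backs; the gripper's body (76 mm by 85 mm) begins 54 mm behind the grasp point. The pads swing forward as they close: fully open they stand 13 mm farther back than shut.
Start: joints at [71.883, 7.471, 85.268, -0, 87.261, -4.893], TCP at [137.231, 584.1, 239.292] pointing down, gripper open.
Joint ranges: [-169.43, 169.43], [-51.17, 129.36], [1.28, 143.12], [-76.62, 256.62], [0, 156.53], [-152.29, 152.29]. Speed limits (degrees/s): [136.94, 136.94, 159.86, 180, 180, 180].

### API

Orientations are given as [roll, pitch, yaw] about the fixed x, y, z axes, in that order (R = Rz(yaw) Ry(pitch) Rx(roll)).
In Python, from bench import r, vision, order gives the robot as it stands. The module is installed in compiled form; this text tells all that it offers.
- The arm moves only by the shell command python3 -m jog 'ROWS' [FORCE]. ROWS is JSON, a list of rows, each a list of 3 entries, a list of its own where there are three numbers: the shift along the world's x, y, z in m, then the turn, a rotation vector about the world's x, y, z in rad, then the opening, from -1 (shut) to 1 (fully open). A call has 1 to 5 rows; each row is the pose to reach, as a shift and turn from the pose commanded when the call began; what a row does not reach only later rows make up. A row lasts 1/12 s, in which the tool goes at most 41.7 mm and 7.16 degrees, less where a joint would pass 70% of its speed; a pose out of reach is approached as far as the arm can. A call with a gripper value outside its range is refused whole. The fingers move at their own pace and stop on an object; FORCE is the grip in N (left out, the last holds). Time passes only in rows, so rows that repeat a pose let the fingers close. It gives the time, the measured TCP pose, the force and the opening at its end, in the units of the state.
- r.sense(): the state, without advancing time (a new reading comes with each control period).
- vision.snapshot(name): name is "side" or "top"; returns the picture (384x512x3 uint8, red, green, blue); there is no depth.
- vision.camera_model(name): a dict with "fov_y" (degrees; the focal length in pixels is half the picture's height over the tangent of half this angle, whatever the lens; pixels are square), "cx", "cy" (the principal point, pixels), "D" ([k1, k2, p1, p2, k3] as OpenCV has them; the pictures are not rectified), "world_to_cam" (4x4, takes a point from world to camera coordinates). Camera axes: x right, y down, z forward; pixel columns grow to the right and rows downward; lengths in mm; the calibration is good to about 2 mm. A picture is of the moment at which its call begins. camera_model takes no time and is no camera call.
- order.hand_in(): hands the job in, once; it reports no verdict.
The state is a dict: "time": time; "joint_pos": joint angles; "qd": joint speeds; "joint_efforts": joint torques, N m; "tool_pos": TCP position; "tcp_rot": TCP orientation; "ft_force": force on the tool from outside, world axes, zero at the start; "wrist_torque": the same for the moment, N m; "finger_gap": finger opening in mm.
Only numpy, scipy, OpenCV 4.12 (cv2) and the standard library are available. Lean on these libraries where they do the work, as an engineer would, in place of code of your own. Each camera call takes 0.05 s, during which the arm holds its last target.

### The job

Hang the empty green tool bin in the top groove of the wooden slat wall, in the middle of the gap between the blue and the yellow bin: tilt its front up so that the steel tongue goes in behind the upper slat, then rotate it down until it hangs level and flush on its own, and let go. Feel your way with a light hand, never forcing it against the wood, and leave the other things on the bench where they are.

Things in the scene. Friction and masses are not known exactly. Their poses are not given: they have to be found in the camera images.
- bin: Loose green open-topped tool bin, 0.15 to 0.3 kg, upright on the bench. Origin: centre of its underside; x points to its back (tongue side), z up. 90 long (x -45 to 45), 40 wide (y), walls 3; sides 48 high over x -27 to 45, 30 nearer the front; front wall 26 high.
- grip (a point): Good grasp point of the bin (bin x -2, z 31 mm), across its 40 mm width. Fingers slanting forward about 35 degrees, tips towards the tongue, keep the gripper clear of the wall when the bin's front is raised.
- heel (a point): Corner where the bin's back face meets the underside of its steel tongue (bin x 45, z 48 mm). Tongue, 36 wide: a 4 thick plate from the back face to x 60 at z 48 to 52; at its end a 4 thick leg (x 56 to 60) rises to z 73, leaving 11 clear between back face and leg.
- tongue_tip (a point): Top end of the tongue's leg, middle of its width (bin x 58, z 73 mm). With the front raised 44 degrees it enters the mouth as the heel comes to 24 mm before the face, heel 4 below to 6 above the true groove floor; lowered there, it lands on the floor's front edge with the heel 4 below the floor.
- stand: Fixed stand with a wall of pale wood slats, 370 long, top about 215 mm above the bench. Origin: on the bench straight below the slats' front face, middle of the length; x points into the wall (face = plane x 0, work from the -x side), y along the grooves, z up. A push of over 15 N from the bin marks the wood.
- groove (a point): Nominal front edge of the top groove's floor (stand z 150 mm), at the middle of the free gap. BUT slats and hanging bins together sit, rigidly, up to 12 mm higher or lower than all the heights given, differently each time, and no pose shows it: find the height by feel or by looking. The floor is flat, 26 deep.
- lip (a point): Nominal lower front edge of the upper lip (stand z 167): the mouth is 17 mm high, the lip 8 thick; behind it a cavity rises to z 184 and goes back to x 26. The tongue passes only with the bin's front raised 42 to 48 degrees, with about 3 mm of room in height.
- seat (a point): Nominal place of the bin's origin when seated (stand x -45, z 102 mm; the bin hangs square, leaning up to 4 degrees). Way in at 44 degrees, heel in mm before the face / above the floor: 24/1.4, 18/4.7, 14/8.6, 12/10.8, 10/12.5, 7/14; then turn down: 36 deg 5.5/13, 28 4/11, 20 2.5/9.5, 12 2/7.5, 4 2/5, level 1.5/4, and lower.
- blue_bin (a point): Underside centre of the blue bin hanging fixed at stand y +115 mm, 40 wide, 90 deep; wooden tools in it rise to about stand z 186.
- yellow_bin (a point): The same for the yellow bin, at stand y -115 mm. The free gap between the two is 190 wide.
- jar: Bystander, loose: amber glass glaze jar with white lid, 68 across, 85 high (mm). Origin at the centre of its underside.
- bowl: Bystander, loose: terracotta bowl, 104 across, 50 high (mm). Origin at the centre of its underside.
- mug: Bystander, loose: blue mug, 76 across plus handle, 85 high (mm). Origin at the centre of its underside.
- rib: Bystander, loose: flat wooden throwing rib, 100 x 50 x 8 (mm). Origin at the centre of its underside.
- trimmer: Bystander, loose: spatula-like hand tool, 190 long, lying flat (mm). Origin at the centre of its underside.
- tile: Bystander, loose: white glaze test tile, 50 x 50 x 9 (mm). Origin at the centre of its underside.
- cone: Bystander, loose: small terracotta cone, 56 across, 65 high (mm). Origin at the centre of its underside.
Things that resemble listed ones, but are neither listed nor needed, are in the scene too. What is meant by the bin is not purple, and is the smaller of those in its own colour.

How it is judged (in metres and radians):
On the way, in this order (a step that is already met when the one before it is completed fails the run):
1. the tongue tip is in the top groove, behind the upper lip, with the bin's front still raised (x of tongue_tip in the frame of stand above 0.01 m and z of tongue_tip in the frame of stand between 0.13 and 0.19 m and y of tongue_tip in the frame of stand between -0.05 and 0.05 m and angle between bin's own z axis and vertical above 0.35 rad), for 0.1 s.
2. the bin is rotated down, level and flush in the groove (x of bin in the frame of stand between -0.051 and -0.041 m and y of bin in the frame of stand between -0.03 and 0.03 m and z of bin in the frame of stand between 0.087 and 0.117 m and angle between bin's own z axis and vertical below 0.12 rad and angle between the x axis of bin and the x axis of stand, either way round below 0.15 rad), for 0.2 s.
At the end, for the whole second after the job is handed in: The green bin hangs by its tongue in the top groove, released and at rest: its back within about 6 mm of the slat face, tilt under 0.12 rad, square to the wall within 0.15 rad, within 30 mm of the middle of the gap, at the seated height (102 mm, within 15 mm: the slats vary) (all of step 2 and linear speed of bin below 0.02 m/s and angular speed of bin below 0.2 rad/s); the robot touches nothing.
It fails at once if the gripper, holding or pushing the bin, forces it against the slat wall with more than 15 N (contact force between bin and stand above 15 N and contact force between the fingers and bin above 5 N).
It fails at once if a loose thing on the bench (jar, bowl, mug, rib, hand tool, tile, cone) is moved by more than 25 mm (distance of any of jar, bowl, mug, rib, trimmer, tile, cone from where it was at the start of the episode above 0.025 m).
It also fails if it takes over 61 s, if anything falls off the work surface, if the arm or the gripper's body presses on something with over 40 N, if the wrist force passes 120 N, or if a joint passes its speed limit or range.

## Working session

There is one attempt and no reset: what is moved stays moved. The work goes in short steps, Python scripts to look and compute and a shell command to move; the robot and the scene stay as the last step left them, time stands still between calls to the robot, and variables do not carry over. Pictures are saved under pics/ and viewed, and the job is handed in when it is done.

```bash
mkdir -p pics; python3 - <<'E'
from bench import r,vision
import cv2,json
for n in("side","top"):
    im=vision.snapshot(n); cv2.imwrite(f"pics/{n}0.png",im[:,:,::-1])
    print(n,{k:(v.tolist() if hasattr(v,'tolist') else v) for k,v in vision.camera_model(n).items()})
print(r.sense())
E
```

```text
side {'fov_y': 52.14085181833677, 'cx': 254.5966917636583, 'cy': 189.5217702067693, 'D': [-0.1161616673262754, 0.0, 0.0, 0.0, 0.0], 'world_to_cam': [[-0.9189734291014826, -0.3941789855240659, -0.010524446621125049, 525.4781811885154], [-0.2152714465185407, 0.5238796947251079, -0.8241409283420785, 263.3349364717444], [0.33037257894576805, -0.7550980021334625, -0.5662869998991468, 717.5661236779085], [0.0, 0.0, 0.0, 1.0]]}
top {'fov_y': 48.537450827898944, 'cx': 255.0171216902178, 'cy': 192.26850703494856, 'D': [0.0404144063297641, 0.0, 0.0, 0.0, 0.0], 'world_to_cam': [[0.0029347596065067726, -0.9997267994258083, -0.023188654464674295, -61.886601485652506], [-0.990045203415042, 0.00035834022110950897, -0.14074930474838773, 577.187730803258], [0.14071916138508145, 0.023370881500619046, -0.9897736708545868, 1073.3998779704316], [0.0, 0.0, 0.0, 1.0]]}
{'time': 0.1, 'joint_pos': array([ 7.18834167e+01,  7.51166937e+00,  8.53245102e+01,  2.85180808e-03,
        8.72613832e+01, -4.89302396e+00]), 'qd': array([ 0.01268309, -0.11546035, -0.08546347,  0.00980458, -0.05329742,
        0.06756759]), 'joint_efforts': array([ 1.11216690e-03, -5.70947242e+01, -5.01944375e+01, -1.69861464e-04,
        7.95922737e-03, -3.16237958e-05]), 'tool_pos': array([137.05838835, 583.63296999, 238.32596439]), 'tcp_rot': array([ 173.43471868,   89.9023956 , -109.78897933]), 'ft_force': array([-0.91742619,  0.32658091,  0.21364447]), 'wrist_torque': array([ 0.03505682,  0.01569391, -0.02249787]), 'finger_gap': 85.55881486855819}
```

View pics/side0.png

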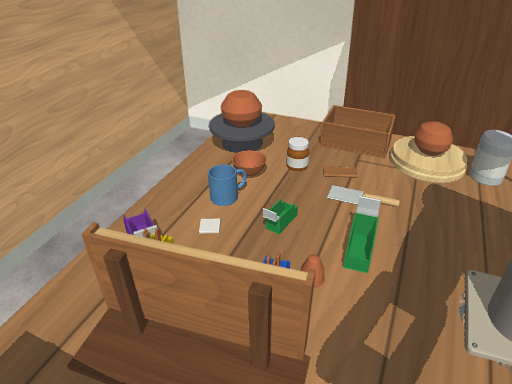

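View pics/top0.png

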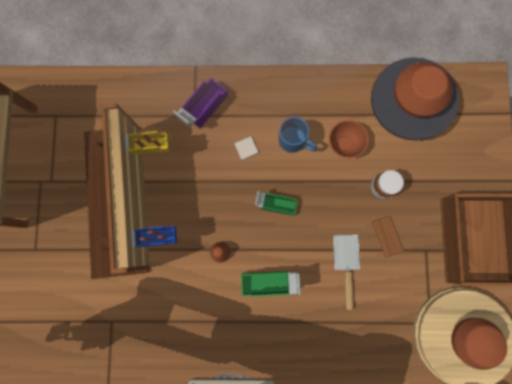

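```bash
cat > h.py <<'E'
import numpy as np,cv2
from bench import r,vision
def cam(n):
    m=vision.camera_model(n); f=192/np.tan(np.radians(m["fov_y"]/2))
    K=np.array([[f,0,m["cx"]],[0,f,m["cy"]],[0,0,1.]]); return K,np.array(m["D"],float),np.array(m["world_to_cam"],float)
def proj(n,P):
    K,D,T=cam(n); return cv2.projectPoints(np.atleast_2d(np.array(P,float)),cv2.Rodrigues(T[:3,:3])[0],T[:3,3],K,D)[0][:,0]
def ray(n,p):
    K,D,T=cam(n); u=cv2.undistortPoints(np.array([[p]],float),K,D)[0,0]
    R=T[:3,:3]; return -R.T@T[:3,3], R.T@np.array([u[0],u[1],1])
def onz(n,p,z):
    o,d=ray(n,p); return o+d*(z-o[2])/d[2]
def tri(ps,pt):
    o1,d1=ray("side",ps);o2,d2=ray("top",pt)
    s=np.linalg.lstsq(np.c_[d1,-d2],o2-o1,rcond=None)[0]
    a=o1+d1*s[0];b=o2+d2*s[1]; return (a+b)/2,np.linalg.norm(a-b)
E
python3 - <<'E'
import cv2
s=cv2.imread("pics/side0.png");t=cv2.imread("pics/top0.png")
cv2.imwrite("pics/c1.png",cv2.resize(t[95:285,80:190],None,fx=4,fy=3.1*4/3.1,interpolation=2)[:760:1][:600]) 
cv2.imwrite("pics/c1.png",cv2.resize(t[95:285,80:190],None,fx=3,fy=3,interpolation=2))
cv2.imwrite("pics/c2.png",cv2.resize(s[195:345,70:325],None,fx=3,fy=3,interpolation=2))
a=cv2.resize(t[180:225,245:310],None,fx=6,fy=6,interpolation=2);b=cv2.resize(s[190:240,250:310],None,fx=6,fy=6,interpolation=2)
import numpy as np
c=np.zeros((300,760,3),np.uint8);c[:270,:390]=a;c[:300,400:760]=b;cv2.imwrite("pics/c3.png",c)
E
```

```text
(no output)
```

View pics/c1.png

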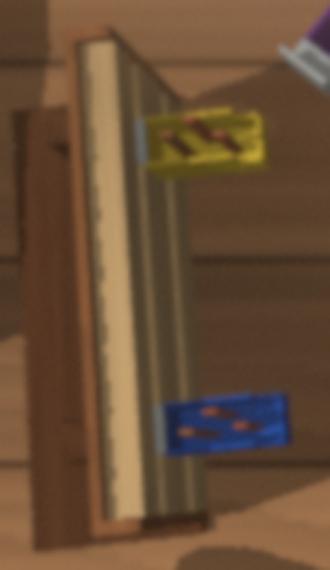

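View pics/c2.png

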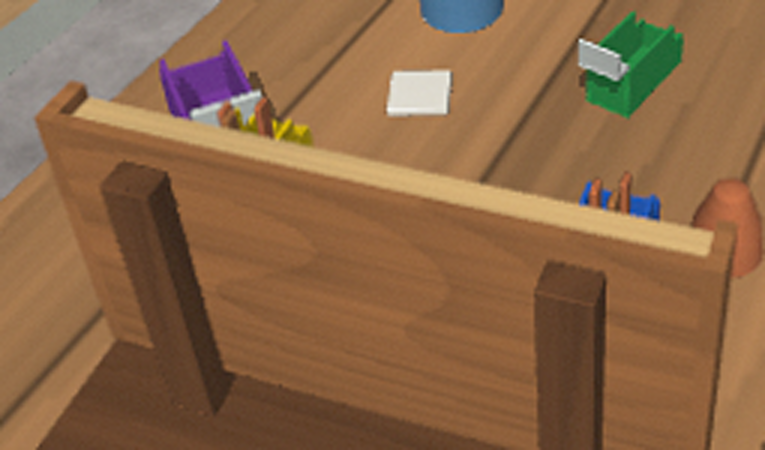

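View pics/c3.png

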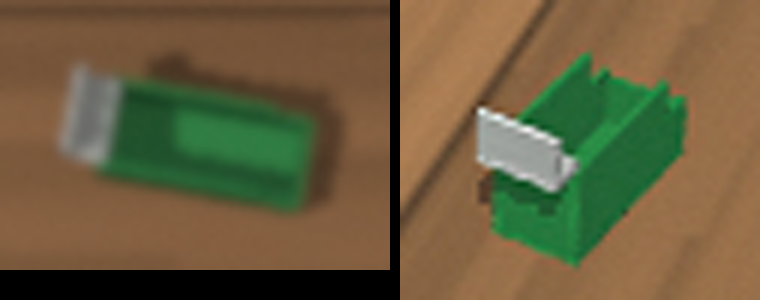

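```bash
python3 - <<'E'
from h import *
C=lambda p:(p[0]/3+70,p[1]/3+195); D=lambda p:(p[0]/3+80,p[1]/3+95)
for n in("side","top"): print(n,ray(n,(255,190))[0].round())
S=[(85,100),(78,117),(713,232),(709,252)];T=[(115,40),(80,42),(143,515),(108,518)]
for s,t in zip(S,T):
    p,e=tri(C(s),D(t)); print(p.round(1),round(e,1))
B=lambda p:((p[0]-400)/6+250,p[1]/6+190); A=lambda p:(p[0]/6+245,p[1]/6+180)
# tongue leg top end: side (478,107),(566,180 )?; top left edge
# bin front top corners
for s,t in [((480,108),(80,62)),((560,148),(62,155))]:
    p,e=tri(B(s),A(t)); print('leg',p.round(1),round(e,1))
# underside back corners on z=0 side
for s in [(493,235),(577,265),(684,155)]: print(onz("side",B(s),0).round(1))
E
```

```text
side [303. 611. 629.]
top [ 421.  -87. 1142.]
[751.7 251.6 201.4] 4.7
[742.6 272.1 209.6] 5.2
[392.1 212.  204.2] 3.2
[389.2 233.9 213.4] 0.9
leg [578.3 -70.2  71.1] 0.9
leg [540.3 -62.2  68.1] 3.7
[576.4 -79.    0. ]
[537.9 -74.6   0. ]
[ 520.3 -159.4    0. ]
```

```bash
python3 - <<'E'
from h import *
s=cv2.imread("pics/side0.png");t=cv2.imread("pics/top0.png")
hs=cv2.cvtColor(s,cv2.COLOR_BGR2HSV);ht=cv2.cvtColor(t,cv2.COLOR_BGR2HSV)
for c in(130,200,280): print(c,[tuple(x) for x in s[225+int((c-97)*.21):225+int((c-97)*.21)+18,c].tolist()])
for c in(120,150,190,230,260): print(c,[tuple(x) for x in t[c,100:160].tolist()][::1])
E
```

```text
130 [(156, 59, 119), (148, 53, 110), (127, 37, 89), (115, 135, 167), (109, 168, 199), (110, 166, 199), (114, 170, 205), (116, 172, 208), (113, 168, 202), (110, 164, 199), (105, 157, 193), (74, 115, 162), (63, 99, 151), (66, 104, 155), (62, 101, 152), (58, 92, 137), (55, 84, 127), (59, 90, 133)]
200 [(79, 122, 167), (80, 120, 164), (77, 117, 162), (86, 131, 173), (112, 166, 203), (114, 169, 204), (117, 174, 211), (120, 178, 215), (119, 177, 214), (116, 172, 207), (114, 171, 208), (109, 164, 202), (81, 127, 172), (63, 104, 156), (65, 105, 156), (64, 104, 156), (63, 101, 149), (60, 97, 142)]
280 [(142, 76, 48), (154, 77, 38), (179, 80, 19), (164, 115, 109), (127, 165, 192), (118, 176, 216), (119, 178, 215), (121, 181, 214), (119, 177, 213), (119, 176, 215), (121, 178, 217), (120, 176, 213), (92, 141, 181), (60, 96, 147), (59, 98, 148), (62, 100, 151), (61, 99, 146), (58, 93, 139)]
120 [(67, 100, 139), (65, 97, 138), (62, 94, 136), (58, 89, 133), (55, 85, 127), (48, 75, 112), (46, 70, 98), (54, 79, 102), (64, 92, 114), (71, 102, 127), (82, 118, 145), (91, 131, 162), (96, 138, 169), (98, 
[... 3543 characters left out ...]
 129), (48, 75, 115), (41, 63, 91), (47, 69, 91), (61, 87, 109), (73, 105, 130), (87, 126, 155), (100, 145, 178), (108, 155, 190), (110, 158, 194), (110, 158, 194), (111, 159, 195), (111, 160, 195), (108, 156, 191), (100, 144, 176), (81, 116, 142), (58, 83, 102), (44, 65, 81), (44, 64, 78), (45, 65, 81), (52, 74, 91), (62, 88, 107), (61, 87, 106), (53, 76, 93), (46, 67, 82), (46, 65, 80), (43, 63, 77), (43, 62, 76), (45, 64, 79), (47, 68, 84), (55, 79, 96), (59, 84, 103), (56, 80, 98), (49, 70, 86), (44, 64, 79), (43, 63, 78), (43, 63, 80), (46, 67, 89), (46, 68, 94), (48, 70, 97), (47, 69, 96), (46, 69, 96), (47, 69, 97), (47, 69, 96), (47, 70, 97), (46, 69, 96), (48, 70, 97), (48, 70, 97)]
```

```bash
python3 - <<'E'
from h import *
s=cv2.imread("pics/side0.png")[:,:,2].astype(float);sb=cv2.imread("pics/side0.png").astype(float);t=cv2.imread("pics/top0.png")[:,:,2].astype(float)
def cross(a,lo,hi):  # first rising crossing of mid
    m=(lo+hi)/2
    for i in range(len(a)-1):
        if a[i]<m<=a[i+1]: return i+(m-a[i])/(a[i+1]-a[i])
def fitline(pts,ax):
    p=np.array(pts); 
    for _ in range(4):
        k=np.polyfit(p[:,1-ax],p[:,ax],1); e=p[:,ax]-np.polyval(k,p[:,1-ax]); p=p[abs(e)<max(.3,2*e.std())]
    return k,e.std(),len(p)
# side
F=[];B=[]
for c in range(102,304):
    r0=228.5+(c-98.3)*.21
    col=s[int(r0)-4:int(r0)+16,c]; hi=np.median(col[7:10])
    j=int(np.argmax(col[5:10])+5)
    a=col[:j][::-1]; 
    # front: going up from j
    lo=col[max(0,2)]
    up=col[j::-1]; lo=min(up[3:]); m=(lo+hi)/2
    i=np.argmax(up<m); 
    if up[i]<m and hi-lo>25: F.append((c,int(r0)-4+j-(i-1+(up[i-1]-m)/(up[i-1]-up[i]))))
    dn=col[j:]; lo=min(dn[:9]); m=(lo+hi)/2;i=np.argmax(dn<m)
    if i>0: B.append((c,int(r0)-4+j+(i-1+(dn[i-1]-m)/(dn[i-1]-dn[i]))))
kF=fitline(F,1);kB=fitline(B,1);print(kF,kB)
TF=[];TB=[];G=[]
for q in range(114,262):
    c0=117.5+(q-108.5)*.057
    x0=int(c0)-14; row=t[q,x0:x0+45]; j=int(np.argmax(row[:18])); hi=row[j]
    R=row[j:];lo=min(R[:10]);m=(lo+hi)/2;i=np.argmax(R<m);TF.append((x0+j+i-1+(R[i-1]-m)/(R[i-1]-R[i]),q))
    if 165<q<218:
        v=R[i+1:i+14]; pk=4+0; 
        kk=np.argmax(v[2:12])+2; G.append((x0+j+i+1+kk+0.5*(v[kk-1]-v[kk+1])/(v[kk-1]-2*v[kk]+v[kk+1]),q))
kT=fitline(TF,0);kG=fitline(G,0);print(kT,kG)
def plane(n,p,q):
    o,d=ray(n,p);_,e=ray(n,q);nn=np.cross(d,e);nn/=np.linalg.norm(nn);return nn,nn@o
sl=lambda k:plane("side",(110,np.polyval(k,110)),(295,np.polyval(k,295)))
tl=lambda k:plane("top",(np.polyval(k,115),115),(np.polyval(k,260),260))
n1,c1=sl(kF[0]);n2,c2=tl(kT[0])
for x in(400,572,745): print(np.linalg.solve([n1,n2,[1,0,0]],[c1,c2,x]).round(1))
n3,c3=tl(kG[0])
d=np.cross(n1,n2);print(d/np.linalg.norm(d))
# groove line: on vertical plane x=face -> intersect
p=np.linalg.solve([n1,n2,[1,0,0]],[c1,c2,572]); d=d/np.linalg.norm(d); nn=np.cross(d,[0,0,1]);
print(np.linalg.solve([nn,n3,[1,0,0]],[nn@p,c3,572]))
E
```

```text
(array([  0.21603783, 205.98234593]), np.float64(0.3089842424034145), 195) (array([  0.22028802, 213.29936116]), np.float64(0.2583073576884967), 198)
(array([6.33087123e-02, 1.10852649e+02]), np.float64(0.06410424975533659), 148) (array([6.58857644e-02, 1.16651545e+02]), np.float64(0.04234249050168972), 52)
[400.  212.7 204. ]
[572.  231.5 204. ]
[745.  250.4 203.9]
[ 9.94097933e-01  1.08486288e-01 -1.59618173e-04]
[572.         231.51311025 158.23630676]
```

```bash
python3 - <<'E'
import cv2,numpy as np
s=cv2.imread("pics/side0.png");t=cv2.imread("pics/top0.png")
a=cv2.resize(s[245:285,255:335],None,fx=9,fy=9,interpolation=2);cv2.imwrite("pics/d1.png",a)
b=cv2.resize(t[215:275,100:190],None,fx=8,fy=8,interpolation=2);cv2.imwrite("pics/d2.png",b)
cv2.imwrite("pics/d3.png",cv2.resize(s[210:255,80:180],None,fx=8,fy=8,interpolation=2))
E
```

```text
(no output)
```

View pics/d1.png

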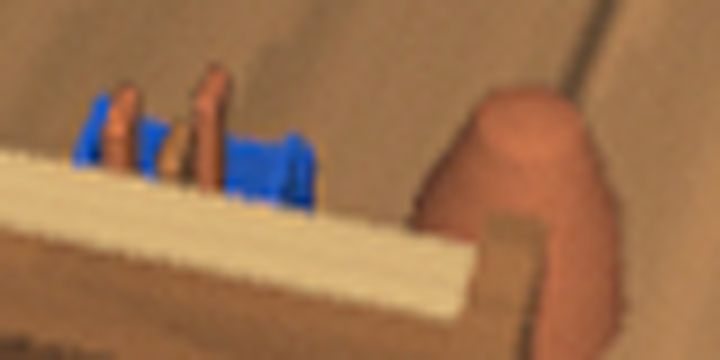

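View pics/d2.png

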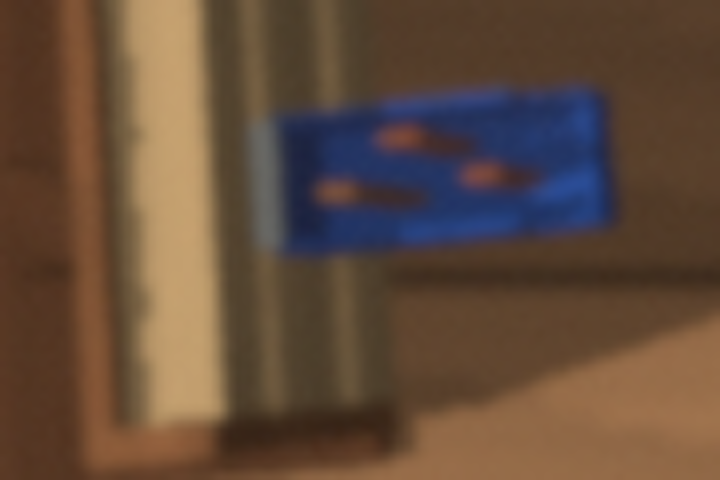

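View pics/d3.png

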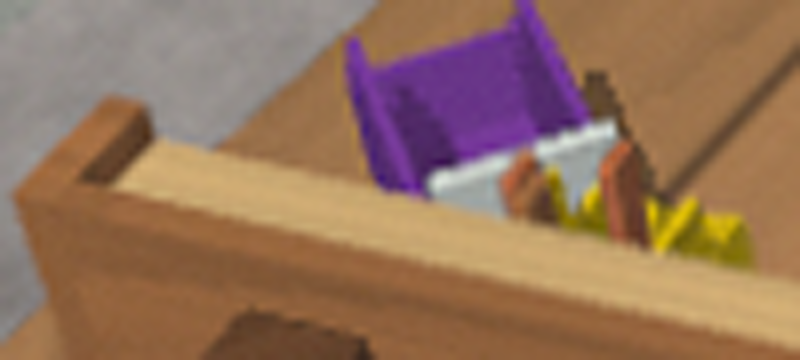

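```bash
cat >> h.py <<'E'
O=np.array([571.,231.4,0]);SX=np.array([-.1085,.9941,0]);SY=np.array([-.9941,-.1085,0])
def st(x,y,z): return O+SX*x+SY*y+np.array([0,0,z])
E
python3 - <<'E'
from h import *
t=cv2.imread("pics/top0.png").astype(int);
for p in[(118.0,108.3),(127.7,266.7)]: print(onz("top",p,204).round(1))
# bluebin profiles in top along row 238
print([tuple(x) for x in t[238,126:142].tolist()])
print([tuple(x) for x in t[238,168:182].tolist()])
for y,nm in((115,'blue'),(-115,'yel')):
  for d in(-10,0,10):
    P=[st(-72,y+20,150+d),st(-72,y-20,150+d),st(-90,y+20,132+d),st(-90,y-20,132+d),st(0,y,150+d),st(-90,y,128+d)]
    print(nm,d,'side',proj("side",P[:4]).round(1).tolist(),'top',proj("top",P).round(1).tolist())
E
```

```text
[748.7 250.  204. ]
[390.4 211.7 204. ]
[(77, 110, 136), (55, 80, 99), (48, 70, 85), (47, 67, 82), (56, 72, 85), (75, 86, 92), (93, 99, 101), (97, 100, 100), (87, 86, 86), (73, 61, 59), (66, 42, 37), (64, 38, 31), (63, 40, 42), (64, 54, 67), (63, 66, 95), (67, 75, 108)]
[(132, 71, 48), (143, 74, 44), (147, 75, 42), (147, 75, 42), (145, 74, 41), (142, 72, 40), (124, 63, 37), (95, 51, 37), (66, 46, 49), (50, 53, 69), (44, 58, 80), (41, 60, 83), (40, 60, 84), (41, 61, 84)]
blue -10 side [[288.2, 263.7], [266.0, 259.1], [290.1, 263.9], [268.6, 259.5]] top [[165.9, 242.3], [164.6, 225.3], [175.1, 241.7], [173.8, 225.0], [134.7, 237.1], [174.8, 233.4]]
blue 0 side [[288.5, 259.5], [266.0, 255.0], [290.3, 259.9], [268.6, 255.5]] top [[164.9, 242.2], [163.6, 225.1], [174.3, 241.6], [173.0, 224.7], [133.4, 237.0], [174.0, 233.2]]
blue 10 side [[288.7, 255.3], [266.1, 250.8], [290.6, 255.8], [268.7, 251.5]] top [[163.9, 242.1], [162.6, 224.8], [173.4, 241.5], [172.0, 224.4], [132.1, 236.8], [173.1, 233.0]]
yel -10 side [[168.6, 238.5], [149.9, 234.5], [174.1, 239.6], [155.9, 235.6]] top [[158.7, 147.2], [157.4, 131.3], [167.8, 148.3], [166.5, 132.6], [128.5, 142.4], [167.5, 140.8]]
yel 0 side [[167.8, 234.5], [149.0, 230.5], [173.4, 235.7], [155.1, 231.8]] top [[157.6, 146.2], [156.4, 130.1], [166.8, 147.3], [165.6, 131.4], [127.1, 141.3], [166.6, 139.8]]
yel 10 side [[167.1, 230.4], [148.1, 226.4], [172.7, 231.7], [154.3, 227.9]] top [[156.6, 145.2], [155.3, 128.9], [165.9, 146.2], [164.6, 130.3], [125.8, 140.2], [165.6, 138.7]]
```

```bash
python3 - <<'E'
from h import *
B=lambda p:((p[0]-400+.5)/6-.5+250,(p[1]+.5)/6-.5+190); A=lambda p:((p[0]+.5)/6-.5+245,(p[1]+.5)/6-.5+180)
b=[onz("side",B(s),0) for s in[(493,235),(577,265),(684,155)]]
print(np.round(b,1))
# top corners of back wall z48 via top image: right of tongue: top (122,78), bottom (97,178); front corners (315,118),(300,210) z~28
for p,z in [((125,78),48),((97,178),48),((316,118),28),((301,211),28),((80,62),73),((60,155),73)]: print(z,onz("top",A(p),z).round(1))
for s,t in [((590,53),(125,78)),((566,180),(97,178)),((686,98),(301,211)),((612,72),(316,118))]:
    p,e=tri(B(s),A(t)); print(p.round(1),round(e,1))
E
```

```text
[[ 577.9  -80.1    0. ]
 [ 539.4  -75.6    0. ]
 [ 521.8 -160.6    0. ]]
48 [575.3 -88.3  48. ]
48 [531.9 -76.3  48. ]
28 [ 560.4 -172.    28. ]
28 [ 519.5 -165.    28. ]
73 [578.6 -69.3  73. ]
73 [539.1 -60.9  73. ]
[556.  -91.2  94.3] 26.0
[538.3 -74.6  44. ] 12.4
[ 521.6 -164.6   27.6] 4.1
[ 560.2 -172.3   25.8] 0.9
```

```bash
python3 -m jog '[[[0,0,0.08],[0,0,0],1],[[0,0,0.08],[0,0,0],1],[[0,0,0.08],[0,0,0],1]]' 30
cat >> h.py <<'E'
from scipy.spatial.transform import Rotation as Ro
def to(pos,R):  # pos TCP mm, R target
    s=r.sense(); R0=Ro.from_euler('xyz',s['tcp_rot'],degrees=True)
    out=[]
    for Q in (R,R*Ro.from_euler('x',180,degrees=True)):
        out.append((Q*R0.inv()).as_rotvec())
    v=min(out,key=np.linalg.norm)
    print('t',round(s['time'],2),'dp m',((np.array(pos)-s['tool_pos'])/1000).round(4),'rv',v.round(4),'deg',np.degrees(np.linalg.norm(v)).round(1),'F',s['ft_force'].round(1))
def toolR(uang,tilt):  # uang heading deg of bin x ; tilt of fingers from down towards u
    u=np.array([np.cos(np.radians(uang)),np.sin(np.radians(uang)),0]);t=np.radians(tilt)
    a=np.sin(t)*u-np.cos(t)*np.array([0,0,1]); z=np.cross([0,0,1],u)
    return Ro.from_matrix(np.c_[a,np.cross(z,a),z]),a,u
E
python3 - <<'E'
from h import *
R,a,u=toolR(79.3,35)
g=np.array([548.7,-123.5,0])-2*u+[0,0,31]
print(g+11*a)
to(g+11*a,R); to(g-60*a,R);print(r.sense()['joint_pos'].round(1),Ro.from_euler('xyz',r.sense()['tcp_rot'],degrees=True).as_matrix().round(2))
E
```

```text
time: 0.35
tool_pos: [137.9, 586.4, 328.1]
tcp_rot: [-4.8, 89.4, 72.0]
ft_force: [0.1, 1.3, 2.7]
finger_gap: 85.6
[ 549.50010072 -119.26558659   21.98932751]
t 0.35 dp m [ 0.4116 -0.7057 -0.3061] rv [ 0.558   0.3771 -1.4715] deg 92.7 F [0.1 1.3 2.7]
t 0.35 dp m [ 0.404  -0.7457 -0.2479] rv [ 0.558   0.3771 -1.4715] deg 92.7 F [0.1 1.3 2.7]
[71.9  6.1 77.5  0.  95.7 -4.9] [[ 0.   -0.97  0.23]
 [ 0.01  0.23  0.97]
 [-1.   -0.    0.01]]
```

```bash
python3 -m jog '[[[0.03,-0.02,0.02],[0,0,-0.1],1],[[0.06,-0.05,0.02],[0,0,-0.2],1],[[0.09,-0.08,0.02],[0,0,-0.3],1],[[0.12,-0.11,0.02],[0,0,-0.4],1],[[0.15,-0.14,0.02],[0,0,-0.5],1]]'
python3 -m jog '[[[0.025,-0.03,0],[0,0,-0.1],1],[[0.05,-0.06,0],[0,0,-0.2],1],[[0.075,-0.09,0],[0,0,-0.3],1],[[0.1,-0.12,0],[0,0,-0.4],1],[[0.12,-0.155,0],[0,0,-0.5],1]]'
python3 -m jog '[[[0.02,-0.035,0],[0,0,-0.1],1],[[0.04,-0.07,0],[0,0,-0.2],1],[[0.06,-0.105,0],[0,0,-0.3],1],[[0.08,-0.14,0],[0,0,-0.4],1],[[0.1,-0.175,0],[0,0,-0.47],1]]'
python3 - <<'E'
from h import *
R,a,u=toolR(79.3,35)
g=np.array([548.7,-123.5,0])-2*u+[0,0,31]
to(g-60*a,R);print(r.sense()['joint_pos'].round(1))
E
```

```text
time: 0.77
tool_pos: [285.9, 444.8, 339.0]
tcp_rot: [-73.9, 90.0, -26.0]
ft_force: [0.8, 0.0, 0.1]
finger_gap: 85.3
time: 1.18
tool_pos: [406.2, 289.8, 338.8]
tcp_rot: [134.5, 90.0, 153.7]
ft_force: [0.9, 0.5, 0.6]
finger_gap: 85.6
time: 1.6
tool_pos: [505.6, 114.3, 339.0]
tcp_rot: [101.5, 90.0, 93.7]
ft_force: [0.4, 1.0, -0.3]
finger_gap: 85.3
t 1.6 dp m [ 0.0363 -0.2736 -0.2589] rv [ 0.6029 -0.098  -0.0497] deg 35.1 F [ 0.4  1.  -0.3]
[ 7.1 -6.4 88.9  0.  97.5 14.8]
```

```bash
python3 -m jog '[[[0.01,-0.04,-0.02],[0.12,-0.02,-0.01],1],[[0.02,-0.08,-0.04],[0.24,-0.04,-0.02],1],[[0.025,-0.12,-0.06],[0.36,-0.06,-0.03],1],[[0.03,-0.16,-0.08],[0.48,-0.08,-0.04],1],[[0.036,-0.2,-0.1],[0.6,-0.098,-0.05],1]]'
python3 -m jog '[[[0,-0.025,-0.03],[0,0,0],1],[[0,-0.05,-0.06],[0,0,0],1],[[0,-0.074,-0.09],[0,0,0],1],[[0,-0.074,-0.11],[0,0,0],1],[[0,-0.074,-0.11],[0,0,0],1]]'
python3 - <<'E'
from h import *
R,a,u=toolR(79.3,35)
g=np.array([548.7,-123.5,0])-2*u+[0,0,31]
to(g+11*a,R);print(r.sense()['joint_pos'].round(1),r.sense()['finger_gap'])
for n in("side","top"): cv2.imwrite(f"pics/e_{n}.png",vision.snapshot(n)[:,:,::-1])
E
```

```text
time: 2.02
tool_pos: [537.9, -58.6, 254.1]
tcp_rot: [88.8, 56.3, 78.6]
ft_force: [1.4, 0.0, -0.6]
finger_gap: 85.5
time: 2.43
tool_pos: [534.2, -130.4, 137.1]
tcp_rot: [90.5, 56.4, 79.9]
ft_force: [-0.8, 1.4, -1.1]
finger_gap: 85.2
t 2.43 dp m [ 0.0153  0.0111 -0.1151] rv [ 0.0239 -0.009  -0.0036] deg 1.5 F [-0.8  1.4 -1.1]
[-37.9  14.4  94.9  29.3  88.2 -32.9] 85.22187970635679
```

View pics/e_side.png

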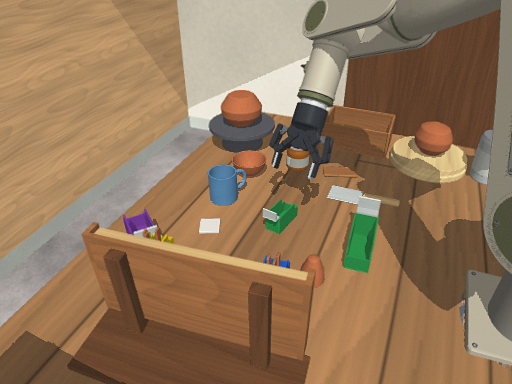

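View pics/e_top.png

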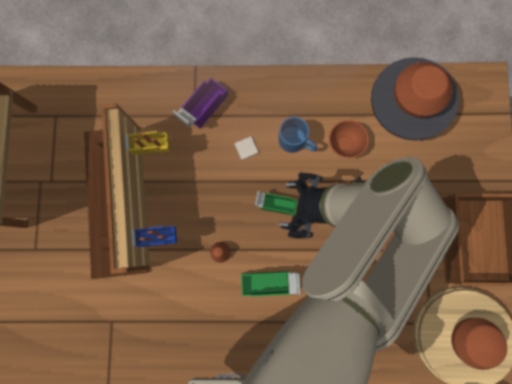

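```bash
python3 -m jog '[[[0.008,-0.029,-0.03],[0.024,-0.009,-0.004],1],[[0.008,-0.029,-0.057],[0.024,-0.009,-0.004],1],[[0.012,-0.009,-0.086],[0.024,-0.009,-0.004],1],[[0.0155,0.011,-0.115],[0.024,-0.009,-0.004],1],[[0.0155,0.011,-0.115],[0.024,-0.009,-0.004],1]]'
python3 -m jog '[[[0,0,0],[0,0,0],1],[[0,0,0],[0,0,0],1]]'
python3 - <<'E'
from h import *
R,a,u=toolR(79.3,35)
g=np.array([548.7,-123.5,0])-2*u+[0,0,31]
to(g+11*a,R)
for n in("side","top"): cv2.imwrite(f"pics/f_{n}.png",vision.snapshot(n)[:,:,::-1])
s=cv2.imread("pics/f_side.png");cv2.imwrite("pics/f1.png",cv2.resize(s[100:260,180:380],None,fx=3.5,fy=3.5))
E
```

```text
time: 2.95
tool_pos: [550.5, -114.3, 24.3]
tcp_rot: [89.7, 55.0, 79.4]
ft_force: [-0.9, 1.0, -2.0]
finger_gap: 85.5
time: 3.12
tool_pos: [554.3, -119.9, 30.4]
tcp_rot: [88.8, 55.2, 78.5]
ft_force: [0.4, -0.2, 1.0]
finger_gap: 85.2
t 3.12 dp m [-0.0048  0.0006 -0.0084] rv [ 0.0066  0.0112 -0.0035] deg 0.8 F [ 0.4 -0.2  1. ]
```

View pics/f1.png

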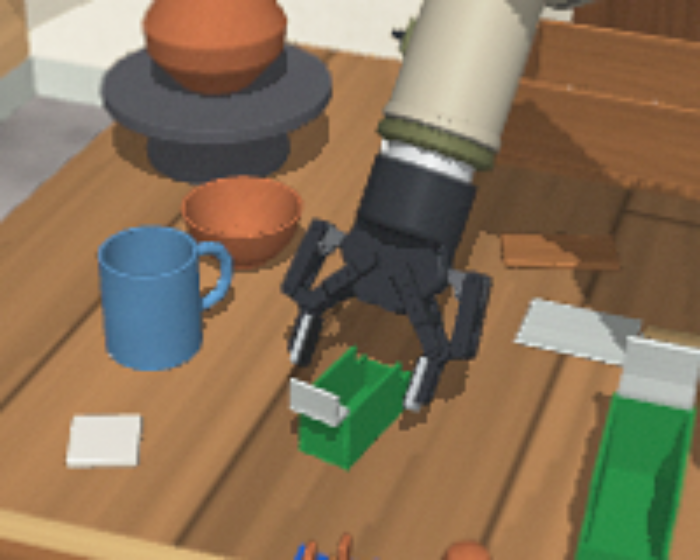

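```bash
python3 -m jog '[[[0,0,0],[0,0,0],1],[[0,0,0],[0,0,0],1],[[0,0,0],[0,0,0],1]]'
python3 -m jog '[[[0,0,0],[0,0,0],1]]'
python3 - <<'E'
from h import *
R,a,u=toolR(79.3,35)
g=np.array([548.7,-123.5,0])-2*u+[0,0,31]
to(g+11*a,R)
E
```

```text
time: 3.47
tool_pos: [553.2, -120.3, 28.8]
tcp_rot: [89.0, 55.2, 78.5]
ft_force: [-0.1, 0.2, -0.4]
finger_gap: 85.5
time: 3.55
tool_pos: [552.9, -120.0, 28.3]
tcp_rot: [89.1, 55.2, 78.6]
ft_force: [0.0, 0.3, 0.4]
finger_gap: 85.6
t 3.55 dp m [-0.0034  0.0007 -0.0063] rv [ 0.0051  0.0086 -0.0017] deg 0.6 F [0.  0.3 0.4]
```

```bash
python3 -m jog '[[[-0.003,0.001,-0.005],[0.004,0.008,0],1],[[-0.003,0.001,-0.005],[0.004,0.008,0],1],[[-0.003,0.001,-0.005],[0.004,0.008,0],1],[[-0.003,0.001,-0.005],[0.004,0.008,0],1]]'
python3 -m jog '[[[0,0,0],[0,0,0],0.2],[[0,0,0],[0,0,0],0],[[0,0,0],[0,0,0],-0.1],[[0,0,0],[0,0,0],-0.3],[[0,0,0],[0,0,0],-0.5]]' 40
python3 -m jog '[[[0,0,0],[0,0,0],-1],[[0,0,0],[0,0,0],-1],[[0,0,0],[0,0,0],-1],[[0,0,0],[0,0,0],-1],[[0,0,0],[0,0,0],-1]]'
python3 -m jog '[[[0,0,0],[0,0,0],-1],[[0,0,0],[0,0,0],-1],[[0,0,0],[0,0,0],-1],[[0,0,0],[0,0,0],-1],[[0,0,0],[0,0,0],-1]]'
python3 - <<'E'
from h import *
R,a,u=toolR(79.3,35)
g=np.array([548.7,-123.5,0])-2*u+[0,0,31]
to(g+11*a,R)
for n in("side","top"): cv2.imwrite(f"pics/g_{n}.png",vision.snapshot(n)[:,:,::-1])
s=cv2.imread("pics/g_side.png");cv2.imwrite("pics/g1.png",cv2.resize(s[160:260,230:330],None,fx=5,fy=5))
E
```

```text
time: 3.88
tool_pos: [549.4, -118.4, 22.5]
tcp_rot: [90.1, 55.0, 79.5]
ft_force: [-0.2, -0.1, 0.9]
finger_gap: 85.1
time: 4.3
tool_pos: [549.9, -118.8, 23.1]
tcp_rot: [89.9, 55.1, 79.4]
ft_force: [0.2, -1.2, 1.3]
finger_gap: 39.7
time: 4.72
tool_pos: [549.9, -118.8, 23.1]
tcp_rot: [89.9, 55.1, 79.4]
ft_force: [0.4, -2.4, 2.7]
finger_gap: 39.7
time: 5.13
tool_pos: [549.9, -118.7, 23.1]
tcp_rot: [89.9, 55.1, 79.4]
ft_force: [2.2, -3.0, 4.6]
finger_gap: 39.7
t 5.13 dp m [-0.0004 -0.0005 -0.0011] rv [ 0.001   0.0005 -0.0019] deg 0.1 F [ 2.2 -3.   4.6]
```

View pics/g1.png

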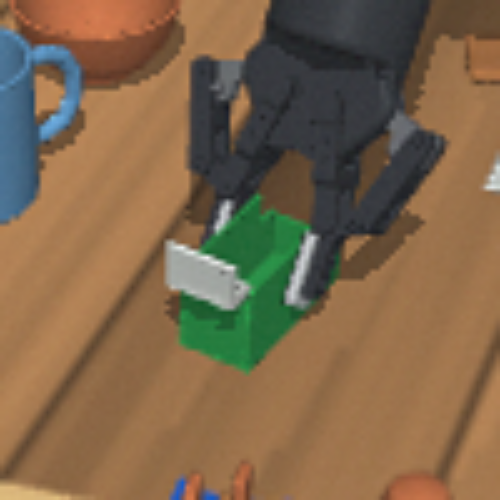

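```bash
cat >> h.py <<'E'
u0=np.array([np.cos(np.radians(79.4)),np.sin(np.radians(79.4)),0])
TB=(np.array([549.9,-118.7,23.1])); RB=Ro.from_euler('xyz',[89.9,55.1,79.4],degrees=True)
BIN0=Ro.from_euler('z',79.4,degrees=True)
OFF=[0.,0.,0.]  # bin origin correction in bin frame
def rel():
    bo=np.array([548.7,-123.5,0]); v=np.array([-u0[1],u0[0],0]); bo=bo+v*(v@(TB-bo))  # centred in the jaws
    bo=bo+BIN0.apply(OFF)
    return BIN0.inv()*RB, BIN0.inv().apply(TB-bo)
YAW=np.degrees(np.arctan2(SX[1],SX[0])); 
def target(th,h,v,d=0,y=0,yaw=YAW):
    Rb=Ro.from_euler('z',yaw,degrees=True)*Ro.from_euler('y',th,degrees=True)
    heel=st(-h,y,150+d+v); o=heel-Rb.apply([45,0,48]); Rr,t=rel()
    return o+Rb.apply(t), Rb*Rr
def where(d=0):
    s=r.sense(); Rt=Ro.from_euler('xyz',s['tcp_rot'],degrees=True); Rr,t=rel()
    Rb=Rt*Rr.inv(); o=s['tool_pos']-Rb.apply(t); 
    def S(p): w=o+Rb.apply(p)-O; return np.array([w@SX,w@SY,w[2]])
    he=S([45,0,48]);tip=S([58,0,73]); x=Rb.apply([1,0,0])
    print('t',round(s['time'],2),'heel h %.1f y %.1f z %.1f'%(-he[0],he[1],he[2]),'tip',tip.round(1),'pitch %.1f yawerr %.1f roll %.1f'%(-np.degrees(np.arcsin(x[2])),np.degrees(np.arctan2(x[1],x[0]))-YAW,np.degrees(np.arcsin(Rb.apply([0,1,0])[2]))),'orig',S([0,0,0]).round(1),'F stand',np.array([s['ft_force']@SX,s['ft_force']@SY,s['ft_force'][2]]).round(1),'gap',round(s['finger_gap'],1))
E
python3 -m jog '[[[0,0,0.03],[0,0,0],-1],[[0,-0.005,0.06],[0,0,0],-1],[[0,-0.01,0.1],[0,0,0],-1],[[0,-0.01,0.12],[0,0,0],-1],[[0,-0.01,0.12],[0,0,0],-1]]'
python3 -m jog '[[[0,0,0],[0,0,0],-1],[[0,0,0],[0,0,0],-1],[[0,0,0],[0,0,0],-1]]'
python3 - <<'E'
from h import *
where(); to(*target(44,80,0)); print(r.sense()['joint_pos'].round(1))
for n in("side","top"): cv2.imwrite(f"pics/h_{n}.png",vision.snapshot(n)[:,:,::-1])
s=cv2.imread("pics/h_side.png");cv2.imwrite("pics/h1.png",cv2.resize(s[130:270,210:350],None,fx=4,fy=4))
E
```

```text
time: 5.65
tool_pos: [551.6, -129.8, 147.6]
tcp_rot: [89.4, 55.2, 78.9]
ft_force: [0.8, -0.2, -1.3]
finger_gap: 39.4
time: 5.9
tool_pos: [548.1, -127.3, 140.2]
tcp_rot: [90.4, 54.9, 79.8]
ft_force: [-0.4, 0.3, -1.4]
finger_gap: 39.2
t 5.9 heel h 315.9 y 50.0 z 165.2 tip [-303.6   46.1  190.3] pitch -0.2 yawerr -16.9 roll 0.3 orig [-358.8   63.2  117.1] F stand [ 0.4  0.3 -1.4] gap 39.2
t 5.9 dp m [0.0366 0.2334 0.0197] rv [-0.7731  0.0246  0.2817] deg 47.2 F [-0.4  0.3 -1.4]
[-37.6  16.3  92.8  30.7  88.9 -32.5]
```

View pics/h1.png

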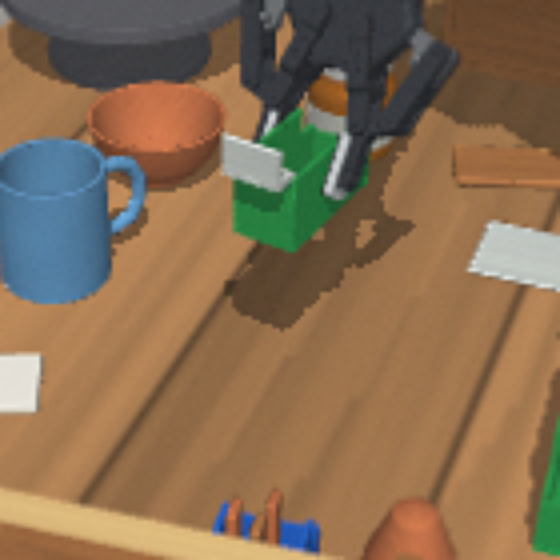

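```bash
python3 -m jog '[[[0.004,0.025,0.01],[-0.1,0.003,0.035],-1],[[0.008,0.05,0.02],[-0.2,0.006,0.07],-1],[[0.013,0.075,0.03],[-0.3,0.009,0.105],-1],[[0.017,0.1,0.04],[-0.4,0.012,0.14],-1],[[0.021,0.125,0.04],[-0.48,0.015,0.175],-1]]'
python3 -m jog '[[[0,0,0],[0,0,0],-1],[[0,0,0],[0,0,0],-1]]'
python3 - <<'E'
from h import *
where(); to(*target(44,80,0)); print(r.sense()['joint_pos'].round(1))
E
```

```text
time: 6.42
tool_pos: [572.0, -2.4, 185.5]
tcp_rot: [74.7, 82.5, 75.0]
ft_force: [0.4, 0.4, -2.4]
finger_gap: 39.2
time: 6.58
tool_pos: [570.2, 0.3, 182.3]
tcp_rot: [77.7, 82.3, 78.2]
ft_force: [0.3, 0.0, -2.2]
finger_gap: 39.3
t 6.58 heel h 182.9 y 21.1 z 186.1 tip [-159.9   19.2  202.3] pitch 27.3 yawerr -6.7 roll -1.6 orig [-244.6   26.9  164.1] F stand [ 0.  -0.3 -2.2] gap 39.3
t 6.58 dp m [ 0.0145  0.1057 -0.0224] rv [-0.2921  0.0116  0.0981] deg 17.7 F [ 0.3  0.  -2.2]
[-10.    3.7  95.6   7.8  80.5 -11.8]
```

```bash
python3 -m jog '[[[0.005,0.025,-0.005],[-0.1,0.003,0.034],-1],[[0.01,0.05,-0.01],[-0.2,0.007,0.068],-1],[[0.0145,0.075,-0.015],[-0.29,0.011,0.098],-1],[[0.0145,0.09,-0.02],[-0.29,0.011,0.098],-1],[[0.0145,0.105,-0.022],[-0.29,0.011,0.098],-1]]'
python3 -m jog '[[[0,0,0],[0,0,0],-1],[[0,0,0],[0,0,0],-1],[[0,0,0],[0,0,0],-1],[[0,0,0],[0,0,0],-1],[[0,0,0],[0,0,0],-1]]'
python3 - <<'E'
from h import *
where(); to(*target(44,60,0)); print(r.sense()['joint_pos'].round(1))
for n in("side","top"): cv2.imwrite(f"pics/i_{n}.png",vision.snapshot(n)[:,:,::-1])
s=cv2.imread("pics/i_side.png");cv2.imwrite("pics/i1.png",cv2.resize(s[150:310,100:320],None,fx=3.5,fy=3.5))
s=cv2.imread("pics/i_top.png");cv2.imwrite("pics/i2.png",cv2.resize(s[100:280,90:270],None,fx=3.3,fy=3.3))
E
```

```text
time: 7.0
tool_pos: [583.7, 102.5, 157.8]
tcp_rot: [-90.7, 81.0, -84.7]
ft_force: [-0.4, -0.8, -2.8]
finger_gap: 39.2
time: 7.42
tool_pos: [585.4, 99.9, 161.2]
tcp_rot: [-88.7, 81.0, -82.8]
ft_force: [-0.9, -0.3, -2.3]
finger_gap: 39.8
t 7.42 heel h 86.2 y -0.5 z 151.3 tip [-59.5  -0.7 160.3] pitch 43.9 yawerr -0.7 roll -0.2 orig [-151.9    0.   148. ] F stand [-0.2  0.9 -2.3] gap 39.8
t 7.42 dp m [-0.0029  0.0261 -0.0013] rv [-0.0019  0.0037  0.0084] deg 0.5 F [-0.9 -0.3 -2.3]
[10.1 10.3 90.9 -9.2 79.4  6. ]
```

View pics/i1.png

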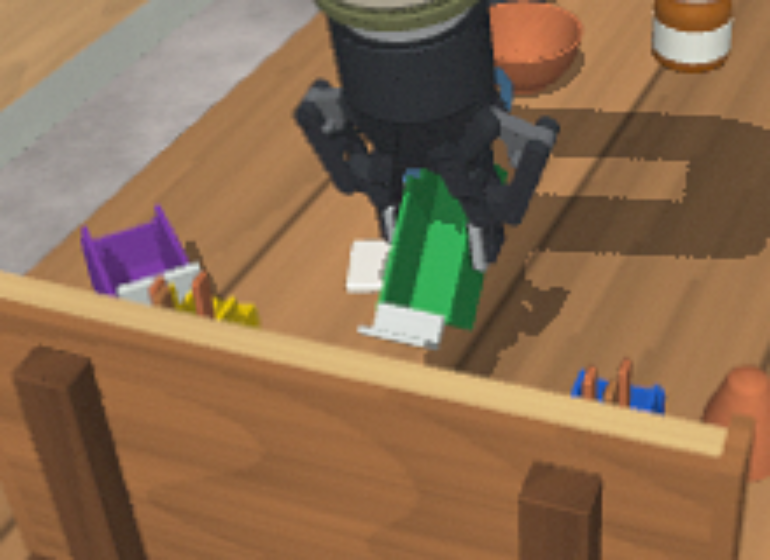

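View pics/i2.png

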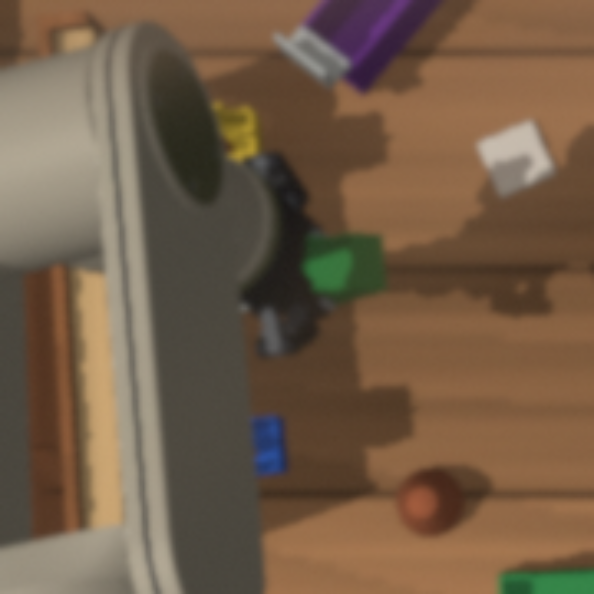

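```bash
cat >> h.py <<'E'
def binpts(P):
    s=r.sense(); Rt=Ro.from_euler('xyz',s['tcp_rot'],degrees=True); Rr,t=rel()
    Rb=Rt*Rr.inv(); o=s['tool_pos']-Rb.apply(t); return o+Rb.apply(np.array(P,float))
E
python3 - <<'E'
from h import *
P=[(60,18,73),(60,-18,73),(56,18,73),(56,-18,73),(60,18,48),(60,-18,48),(45,20,0),(45,-20,0),(45,18,52),(45,-18,52)]
s=cv2.imread("pics/i_side.png");c=cv2.resize(s[205:260,190:250],None,fx=10,fy=10,interpolation=2)
for p,q in zip(P,proj("side",binpts(P))):
    print(p,q.round(1)); x=((q-[190,205]+.5)*10-.5).astype(int); cv2.circle(c,tuple(int(i) for i in x),4,(0,0,255),1)
cv2.imwrite("pics/i3.png",c)
E
```

```text
(60, 18, 73) [220.9 248.1]
(60, -18, 73) [202. 244.]
(56, 18, 73) [221.4 245.9]
(56, -18, 73) [202.5 241.7]
(60, 18, 48) [225.  249.1]
(60, -18, 48) [206.6 245.1]
(45, 20, 0) [234.8 243.5]
(45, -20, 0) [215.5 239.4]
(45, 18, 52) [226.2 240.8]
(45, -18, 52) [207.8 236.9]
```

View pics/i3.png

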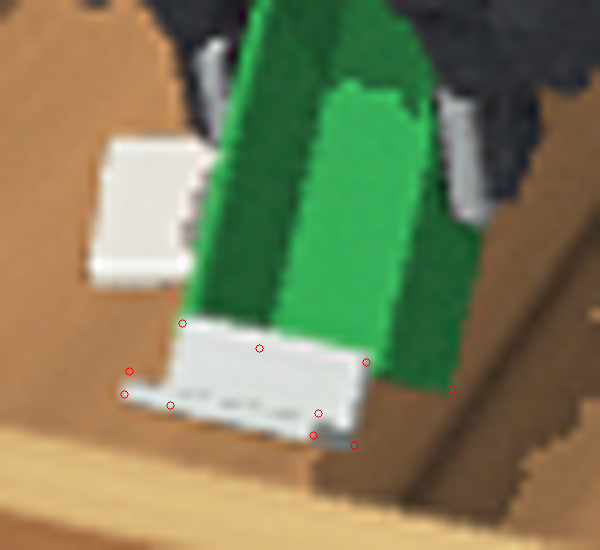

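```bash
python3 -m jog '[[[-0.001,0.01,0],[0,0.003,0.008],-1],[[-0.002,0.02,0],[0,0.003,0.008],-1],[[-0.003,0.026,-0.001],[0,0.003,0.008],-1],[[-0.004,0.036,0],[0,0.003,0.008],-1],[[-0.006,0.046,0],[0,0.003,0.008],-1]]'
python3 -m jog '[[[0,0,0],[0,0,0],-1],[[0,0,0],[0,0,0],-1],[[0,0,0],[0,0,0],-1],[[0,0,0],[0,0,0],-1],[[0,0,0],[0,0,0],-1]]'
python3 - <<'E'
from h import *
where(); to(*target(44,34,1)); 
for n in("side",): cv2.imwrite(f"pics/j_{n}.png",vision.snapshot(n)[:,:,::-1])
s=cv2.imread("pics/j_side.png");cv2.imwrite("pics/j1.png",cv2.resize(s[205:275,160:280],None,fx=6,fy=6))
E
```

```text
time: 7.93
tool_pos: [579.0, 148.8, 160.9]
tcp_rot: [-89.9, 81.0, -83.4]
ft_force: [0.3, -0.9, -2.3]
finger_gap: 39.6
time: 8.35
tool_pos: [579.2, 147.1, 160.8]
tcp_rot: [-89.9, 81.0, -83.5]
ft_force: [-0.5, -0.3, -3.3]
finger_gap: 39.5
t 8.35 heel h 38.5 y 1.1 z 151.0 tip [-11.8   1.1 160. ] pitch 43.9 yawerr 0.1 roll -0.0 orig [-104.3    1.   147.6] F stand [-0.3  0.5 -3.3] gap 39.5
t 8.35 dp m [0.0005 0.0046 0.0001] rv [-0.0016  0.0003 -0.0016] deg 0.1 F [-0.5 -0.3 -3.3]
```

View pics/j1.png

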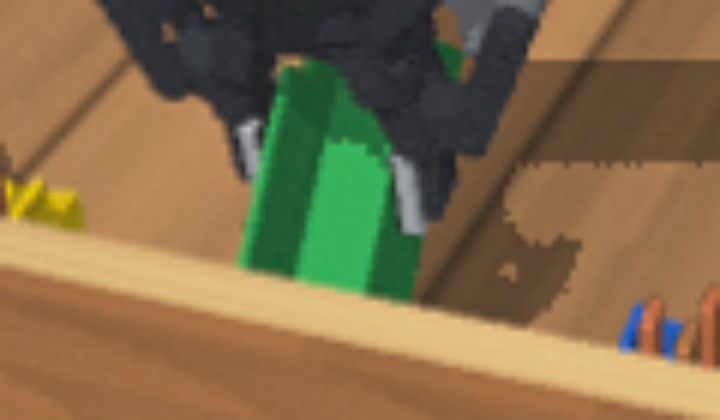

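```bash
python3 -m jog '[[[0,0.003,0],[0,0,0],-1],[[-0.0005,0.006,0],[0,0,0],-1],[[-0.0005,0.008,0],[0,0,0],-1],[[-0.0005,0.008,0],[0,0,0],-1]]'
python3 -c "
from h import *
where()"
python3 -m jog '[[[0,0.002,0],[0,0,0],-1],[[0,0.004,0],[0,0,0],-1],[[0,0.006,0],[0,0,0],-1],[[0,0.006,0],[0,0,0],-1],[[0,0.006,0],[0,0,0],-1]]'
python3 -c "
from h import *
where()"
```

```text
time: 8.73
tool_pos: [578.6, 156.0, 160.9]
tcp_rot: [-89.9, 81.0, -83.4]
ft_force: [0.3, -0.2, -2.4]
finger_gap: 39.9
t 8.73 heel h 29.6 y 0.7 z 151.0 tip [ -2.9   0.8 160. ] pitch 43.9 yawerr 0.1 roll -0.0 orig [-95.3   0.6 147.6] F stand [-0.2 -0.3 -2.4] gap 39.9
time: 9.15
tool_pos: [578.6, 161.6, 160.8]
tcp_rot: [-89.9, 81.0, -83.5]
ft_force: [-1.0, 0.4, -2.3]
finger_gap: 39.7
t 9.15 heel h 24.0 y 0.1 z 151.0 tip [  2.7   0.2 160. ] pitch 43.9 yawerr 0.1 roll -0.0 orig [-8.980e+01 -1.000e-01  1.476e+02] F stand [ 0.5  1.  -2.3] gap 39.7
```

```bash
for i in 1 2; do python3 -m jog '[[[0,0,-0.0005],[0,0,0],-1],[[0,0,-0.001],[0,0,0],-1],[[0,0,-0.0015],[0,0,0],-1],[[0,0,-0.0015],[0,0,0],-1]]' | grep force
python3 -c "
from h import *
where()"; done
```

```text
ft_force: [-0.6, 0.4, -2.4]
t 9.48 heel h 24.3 y 0.2 z 149.3 tip [  2.4   0.3 158.3] pitch 43.9 yawerr 0.1 roll -0.0 orig [-9.000e+01  1.000e-01  1.459e+02] F stand [ 0.5  0.6 -2.4] gap 39.8
ft_force: [-0.8, -1.1, -1.9]
t 9.82 heel h 24.3 y 0.0 z 148.0 tip [2.40e+00 1.00e-01 1.57e+02] pitch 43.9 yawerr 0.1 roll -0.0 orig [-9.000e+01 -1.000e-01  1.446e+02] F stand [-1.   0.9 -1.9] gap 39.5
```

```bash
for i in 1 2; do python3 -m jog '[[[0,0,-0.0005],[0,0,0],-1],[[0,0,-0.001],[0,0,0],-1],[[0,0,-0.001],[0,0,0],-1]]' | grep force
python3 -c "
from h import *
where()"; done
```

```text
ft_force: [-1.0, -1.8, 2.6]
t 10.07 heel h 24.4 y -0.2 z 147.5 tip [ 2.300e+00 -1.000e-01  1.565e+02] pitch 43.9 yawerr 0.0 roll -0.1 orig [-90.1  -0.3 144.2] F stand [-1.7  1.2  2.6] gap 39.9
ft_force: [-1.1, -4.3, 4.0]
t 10.32 heel h 24.5 y -0.4 z 146.8 tip [  2.2  -0.3 155.8] pitch 43.9 yawerr 0.0 roll -0.1 orig [-90.3  -0.5 143.5] F stand [-4.2  1.5  4. ] gap 39.6
```

```bash
python3 -m jog '[[[0,0,0.003],[0,0,0],-1],[[0,0,0.006],[0,0,0],-1],[[0,0,0.006],[0,0,0],-1],[[0,0,0.006],[0,0,0],-1],[[0,0,0.006],[0,0,0],-1]]'
python3 -c "
from h import *
where();to(*target(44,24,1.4,1.8));to(*target(44,18,4.7,1.8))"
```

```text
time: 10.73
tool_pos: [578.4, 161.6, 161.5]
tcp_rot: [-90.1, 81.0, -83.6]
ft_force: [-0.4, -0.5, -2.3]
finger_gap: 39.8
t 10.73 heel h 24.1 y 0.3 z 151.6 tip [  2.6   0.3 160.6] pitch 43.9 yawerr 0.1 roll -0.0 orig [-8.980e+01  1.000e-01  1.483e+02] F stand [-0.4  0.4 -2.3] gap 39.8
t 10.73 dp m [0.0002 0.0001 0.0016] rv [-0.0017 -0.0001 -0.0022] deg 0.2 F [-0.4 -0.5 -2.3]
t 10.73 dp m [-0.0005  0.0061  0.0049] rv [-0.0017 -0.0001 -0.0022] deg 0.2 F [-0.4 -0.5 -2.3]
```

```bash
python3 -m jog '[[[0,0,0.0015],[0,0,-0.001],-1],[[0,0.0015,0.0025],[0,0,-0.001],-1],[[0,0.003,0.0033],[0,0,-0.001],-1],[[-0.0003,0.003,0.0033],[0,0,-0.001],-1],[[-0.0003,0.003,0.0033],[0,0,-0.001],-1]]' | grep force
python3 -c "
from h import *
where()"
python3 -m jog '[[[0,0.001,0.0005],[0,0,0],-1],[[0,0.002,0.001],[0,0,0],-1],[[-0.0002,0.003,0.0016],[0,0,0],-1],[[-0.0002,0.003,0.0016],[0,0,0],-1],[[-0.0002,0.003,0.0016],[0,0,0],-1]]' | grep force
python3 -c "
from h import *
where();to(*target(44,18,4.7,1.8));to(*target(44,14,8.6,1.8))"
```

```text
ft_force: [-0.1, -0.3, -2.1]
t 11.15 heel h 21.0 y -0.0 z 155.4 tip [  5.7   0.  164.4] pitch 43.9 yawerr 0.0 roll -0.0 orig [-8.67e+01 -1.00e-01  1.52e+02] F stand [-0.3  0.1 -2.1] gap 39.8
ft_force: [0.1, -0.3, -2.4]
t 11.57 heel h 18.1 y -0.2 z 157.0 tip [ 8.60e+00 -1.00e-01  1.66e+02] pitch 43.9 yawerr 0.0 roll -0.0 orig [-83.8  -0.2 153.6] F stand [-0.3 -0.  -2.4] gap 39.6
t 11.57 dp m [-0.0002  0.0001 -0.0004] rv [-0.0017  0.0005 -0.0011] deg 0.1 F [ 0.1 -0.3 -2.4]
t 11.57 dp m [-0.0007  0.004   0.0035] rv [-0.0017  0.0005 -0.0011] deg 0.1 F [ 0.1 -0.3 -2.4]
```

No contact. Next point 14/8.6.

```bash
python3 -m jog '[[[-0.0002,0.001,0.0009],[0,0,0],-1],[[-0.0003,0.002,0.0017],[0,0,0],-1],[[-0.0003,0.002,0.0017],[0,0,0],-1],[[-0.0003,0.002,0.0017],[0,0,0],-1]]' | grep force
python3 -c "
from h import *
where()"
python3 -m jog '[[[-0.0002,0.001,0.0009],[0,0,0],-1],[[-0.0003,0.002,0.0018],[0,0,0],-1],[[-0.0003,0.002,0.0018],[0,0,0],-1],[[-0.0003,0.002,0.0018],[0,0,0],-1]]' | grep force
python3 -c "
from h import *
where();to(*target(44,14,8.6,1.8));to(*target(44,12,10.8,1.8));to(*target(44,10,12.5,1.8))"
```

```text
ft_force: [-0.1, -0.2, -1.7]
t 11.9 heel h 16.1 y -0.1 z 158.7 tip [ 1.060e+01 -1.000e-01  1.677e+02] pitch 43.9 yawerr 0.0 roll -0.0 orig [-81.8  -0.2 155.4] F stand [-0.2  0.1 -1.7] gap 39.1
ft_force: [-0.4, 0.3, -1.9]
t 12.23 heel h 14.0 y -0.1 z 160.6 tip [ 12.7  -0.  169.6] pitch 43.9 yawerr 0.0 roll -0.0 orig [-7.980e+01 -1.000e-01  1.572e+02] F stand [ 0.3  0.3 -1.9] gap 39.6
t 12.23 dp m [-0.0001  0.0001 -0.0001] rv [-0.0018  0.0006 -0.0011] deg 0.1 F [-0.4  0.3 -1.9]
t 12.23 dp m [-0.0003  0.002   0.0021] rv [-0.0018  0.0006 -0.0011] deg 0.1 F [-0.4  0.3 -1.9]
t 12.23 dp m [-0.0005  0.004   0.0038] rv [-0.0018  0.0006 -0.0011] deg 0.1 F [-0.4  0.3 -1.9]
```

```bash
python3 -m jog '[[[-0.0002,0.001,0.001],[0,0,0],-1],[[-0.0003,0.002,0.002],[0,0,0],-1],[[-0.0003,0.002,0.002],[0,0,0],-1],[[-0.0003,0.002,0.002],[0,0,0],-1]]' | grep force
python3 -c "
from h import *
where()"
python3 -m jog '[[[-0.0001,0.001,0.0009],[0,0,0],-1],[[-0.0002,0.002,0.0017],[0,0,0],-1],[[-0.0002,0.002,0.0017],[0,0,0],-1],[[-0.0002,0.002,0.0017],[0,0,0],-1]]' | grep force
python3 -c "
from h import *
where();to(*target(44,10,12.5,1.8));to(*target(44,7,14,1.8))"
```

```text
ft_force: [0.4, -0.2, -2.3]
t 12.57 heel h 12.0 y 0.0 z 162.6 tip [1.470e+01 1.000e-01 1.716e+02] pitch 43.9 yawerr 0.0 roll -0.0 orig [-7.770e+01 -1.000e-01  1.592e+02] F stand [-0.2 -0.4 -2.3] gap 39.3
ft_force: [-0.1, -0.1, -2.0]
t 12.9 heel h 10.0 y 0.1 z 164.2 tip [1.670e+01 1.000e-01 1.732e+02] pitch 43.9 yawerr 0.0 roll -0.0 orig [-75.7  -0.  160.8] F stand [-0.1  0.1 -2. ] gap 39.4
t 12.9 dp m [0.     0.     0.0002] rv [-0.0017  0.0005 -0.0012] deg 0.1 F [-0.1 -0.1 -2. ]
t 12.9 dp m [-0.0003  0.003   0.0017] rv [-0.0017  0.0005 -0.0012] deg 0.1 F [-0.1 -0.1 -2. ]
```

```bash
python3 -m jog '[[[0,0.001,0.0006],[0,0,0],-1],[[-0.0002,0.002,0.0012],[0,0,0],-1],[[-0.0003,0.003,0.0017],[0,0,0],-1],[[-0.0003,0.003,0.0017],[0,0,0],-1],[[-0.0003,0.003,0.0017],[0,0,0],-1]]' | grep force
python3 -c "
from h import *
where();to(*target(40,6.2,13.5,1.8));to(*target(36,5.5,13,1.8));to(*target(32,4.8,12,1.8));to(*target(28,4,11,1.8))"
```

```text
ft_force: [-0.3, -0.2, -1.7]
t 13.32 heel h 7.0 y 0.0 z 165.9 tip [1.970e+01 1.000e-01 1.749e+02] pitch 43.9 yawerr 0.0 roll -0.0 orig [-72.7  -0.  162.5] F stand [-0.2  0.3 -1.7] gap 39.8
t 13.32 dp m [-0.      0.0002 -0.0037] rv [ 0.0676  0.0081 -0.0012] deg 3.9 F [-0.3 -0.2 -1.7]
t 13.32 dp m [-0.0001  0.0005 -0.0075] rv [ 0.137   0.0157 -0.0012] deg 7.9 F [-0.3 -0.2 -1.7]
t 13.32 dp m [-0.0001  0.0011 -0.0118] rv [ 0.2064  0.0233 -0.0011] deg 11.9 F [-0.3 -0.2 -1.7]
t 13.32 dp m [-0.0002  0.002  -0.0161] rv [ 0.2758  0.0309 -0.0011] deg 15.9 F [-0.3 -0.2 -1.7]
```

```bash
python3 -m jog '[[[0,0.0001,-0.0018],[0.034,0.004,0],-1],[[0,0.0002,-0.0037],[0.068,0.008,-0.001],-1],[[0,0.0003,-0.0056],[0.102,0.012,-0.001],-1],[[-0.0001,0.0005,-0.0075],[0.137,0.0157,-0.001],-1],[[-0.0001,0.0005,-0.0075],[0.137,0.0157,-0.001],-1]]' | grep force
python3 -c "
from h import *
where()"
python3 -m jog '[[[0,0,0],[0,0,0],-1],[[0,0,0],[0,0,0],-1]]' | grep force
python3 -c "
from h import *
where();to(*target(36,5.5,13,1.8));to(*target(32,4.8,12,1.8));to(*target(28,4,11,1.8));to(*target(24,3.2,10.2,1.8))"
```

```text
ft_force: [-0.0, 0.4, -3.6]
t 13.73 heel h 6.6 y 0.1 z 164.4 tip [1.86e+01 1.00e-01 1.77e+02] pitch 35.9 yawerr -0.0 roll 0.0 orig [-71.2   0.2 152. ] F stand [ 0.4 -0.  -3.6] gap 39.2
ft_force: [-0.8, 0.4, -2.2]
t 13.9 heel h 5.8 y 0.0 z 164.8 tip [ 19.5   0.  177.3] pitch 36.1 yawerr -0.0 roll 0.0 orig [-7.040e+01  1.000e-01  1.525e+02] F stand [ 0.5  0.7 -2.2] gap 39.8
t 13.9 dp m [ 0.      0.0003 -0.    ] rv [0.0011 0.     0.0002] deg 0.1 F [-0.8  0.4 -2.2]
t 13.9 dp m [-0.      0.0008 -0.0043] rv [0.0705 0.0076 0.0002] deg 4.1 F [-0.8  0.4 -2.2]
t 13.9 dp m [-0.0001  0.0017 -0.0086] rv [0.1399 0.0152 0.0002] deg 8.1 F [-0.8  0.4 -2.2]
t 13.9 dp m [-0.0003  0.0029 -0.0127] rv [2.093e-01 2.270e-02 2.000e-04] deg 12.1 F [-0.8  0.4 -2.2]
```

```bash
python3 -m jog '[[[0,0.0004,-0.0021],[0.035,0.004,0],-1],[[0,0.0008,-0.0043],[0.0705,0.0076,0],-1],[[-0.0001,0.0012,-0.0065],[0.105,0.0114,0],-1],[[-0.0001,0.0016,-0.0086],[0.139,0.0152,0],-1],[[-0.0001,0.0016,-0.0086],[0.139,0.0152,0],-1]]' | grep force
python3 -m jog '[[[0,0,0],[0,0,0],-1],[[0,0,0],[0,0,0],-1]]' | grep force
python3 -c "
from h import *
where();to(*target(24,3.2,10.2,1.8));to(*target(20,2.5,9.5,1.8));to(*target(16,2.3,8.5,1.8))"
```

```text
ft_force: [-0.7, -0.5, -2.1]
ft_force: [0.5, -0.1, -2.4]
t 14.48 heel h 3.8 y -0.0 z 162.9 tip [ 19.4  -0.  178.8] pitch 28.1 yawerr 0.0 roll 0.0 orig [-6.610e+01 -1.000e-01  1.417e+02] F stand [-0.1 -0.5 -2.4] gap 39.6
t 14.48 dp m [-0.0002  0.0009 -0.0042] rv [ 0.0706  0.0077 -0.0004] deg 4.1 F [ 0.5 -0.1 -2.4]
t 14.48 dp m [-0.0003  0.0022 -0.0081] rv [ 0.14    0.0153 -0.0004] deg 8.1 F [ 0.5 -0.1 -2.4]
t 14.48 dp m [-0.0004  0.0032 -0.0123] rv [ 0.2094  0.0229 -0.0004] deg 12.1 F [ 0.5 -0.1 -2.4]
```

```bash
python3 -m jog '[[[-0.0001,0.0004,-0.0021],[0.035,0.004,0],-1],[[-0.0002,0.0009,-0.0042],[0.0705,0.0076,0],-1],[[-0.0002,0.0015,-0.0062],[0.105,0.0114,0],-1],[[-0.0003,0.0021,-0.0081],[0.139,0.0152,0],-1],[[-0.0003,0.0021,-0.0081],[0.139,0.0152,0],-1]]' | grep force
python3 -m jog '[[[0,0,0],[0,0,0],-1],[[0,0,0],[0,0,0],-1]]' | grep force
python3 -c "
from h import *
where();to(*target(20,2.5,9.5,1.8));to(*target(16,2.3,8.5,1.8));to(*target(12,2,7.5,1.8))"
```

```text
ft_force: [-0.1, -0.6, -2.8]
ft_force: [0.4, 0.2, -2.9]
t 15.07 heel h 2.6 y -0.0 z 161.4 tip [ 18.2  -0.  180.4] pitch 20.1 yawerr 0.0 roll -0.0 orig [-6.130e+01 -1.000e-01  1.317e+02] F stand [ 0.1 -0.4 -2.9] gap 39.6
t 15.07 dp m [-0.0001  0.0001 -0.0001] rv [ 0.0012  0.0002 -0.0005] deg 0.1 F [ 0.4  0.2 -2.9]
t 15.07 dp m [-0.0002  0.0011 -0.0043] rv [ 0.0706  0.0078 -0.0005] deg 4.1 F [ 0.4  0.2 -2.9]
t 15.07 dp m [-0.0003  0.0024 -0.0085] rv [ 0.14    0.0154 -0.0005] deg 8.1 F [ 0.4  0.2 -2.9]
```

```bash
python3 -m jog '[[[-0.0001,0.0006,-0.0021],[0.035,0.004,0],-1],[[-0.0002,0.0011,-0.0043],[0.0705,0.0076,0],-1],[[-0.0002,0.0017,-0.0064],[0.105,0.0114,0],-1],[[-0.0003,0.0024,-0.0085],[0.139,0.0152,0],-1],[[-0.0003,0.0024,-0.0085],[0.139,0.0152,0],-1]]' | grep force
python3 -m jog '[[[0,0,0],[0,0,0],-1],[[0,0,0],[0,0,0],-1]]' | grep force
python3 -c "
from h import *
where();to(*target(12,2,7.5,1.8));to(*target(8,2,6.2,1.8));to(*target(4,2,5,1.8))"
```

```text
ft_force: [-0.1, -0.5, -3.1]
ft_force: [0.6, 1.2, -2.7]
t 15.65 heel h 1.9 y -0.1 z 159.4 tip [ 1.600e+01 -1.000e-01  1.811e+02] pitch 12.1 yawerr 0.0 roll -0.0 orig [-5.600e+01 -1.000e-01  1.218e+02] F stand [ 1.1 -0.7 -2.7] gap 39.5
t 15.65 dp m [-0.0001 -0.0001 -0.0001] rv [ 0.001   0.0005 -0.0005] deg 0.1 F [ 0.6  1.2 -2.7]
t 15.65 dp m [-0.0003  0.0012 -0.0045] rv [ 0.0704  0.0081 -0.0005] deg 4.1 F [ 0.6  1.2 -2.7]
t 15.65 dp m [-0.0004  0.0026 -0.0086] rv [ 0.1398  0.0157 -0.0005] deg 8.1 F [ 0.6  1.2 -2.7]
```

```bash
python3 -m jog '[[[-0.0001,0.0005,-0.0022],[0.035,0.004,0],-1],[[-0.0003,0.0011,-0.0045],[0.0704,0.008,0],-1],[[-0.0003,0.0011,-0.0045],[0.0704,0.008,0],-1],[[-0.0003,0.0011,-0.0045],[0.0704,0.008,0],-1]]' | grep force
python3 -c "
from h import *
where();to(*target(4,2,5,1.8))"
```

```text
ft_force: [0.1, -0.9, -2.4]
t 15.98 heel h 2.4 y 0.3 z 157.4 tip [ 14.    0.3 180.4] pitch 8.0 yawerr 0.0 roll 0.1 orig [-53.6   0.4 116.2] F stand [-0.9 -0.  -2.4] gap 39.6
t 15.98 dp m [ 0.0002  0.0018 -0.0036] rv [ 0.0696  0.0066 -0.    ] deg 4.0 F [ 0.1 -0.9 -2.4]
```

```bash
python3 -m jog '[[[0,0.0006,-0.0018],[0.035,0.004,0],-1],[[0,0.0014,-0.0037],[0.0696,0.007,0],-1],[[0,0.0014,-0.0037],[0.0696,0.007,0],-1],[[0,0.0014,-0.0037],[0.0696,0.007,0],-1]]' | grep force
python3 -c "
from h import *
where();to(*target(4,2,5,1.8));to(*target(0,1.5,4,1.8));to(*target(0,1.5,2,1.8))"
```

```text
ft_force: [0.2, 0.1, -2.8]
t 16.32 heel h 2.5 y 0.1 z 156.8 tip [1.220e+01 1.000e-01 1.808e+02] pitch 4.0 yawerr -0.0 roll 0.0 orig [-50.7   0.2 112. ] F stand [ 0.1 -0.2 -2.8] gap 39.4
t 16.32 dp m [0.0001 0.0005 0.    ] rv [ 0.0002 -0.0004  0.0001] deg 0.0 F [ 0.2  0.1 -2.8]
t 16.32 dp m [-0.0001  0.0026 -0.0038] rv [0.0696 0.0072 0.0001] deg 4.0 F [ 0.2  0.1 -2.8]
t 16.32 dp m [-0.0001  0.0026 -0.0058] rv [0.0696 0.0072 0.0001] deg 4.0 F [ 0.2  0.1 -2.8]
```

```bash
python3 -m jog '[[[0,0.0011,-0.0019],[0.035,0.004,0],-1],[[0,0.0024,-0.0038],[0.0696,0.007,0],-1],[[0,0.0024,-0.0038],[0.0696,0.007,0],-1],[[0,0.0024,-0.0038],[0.0696,0.007,0],-1]]' | grep force
python3 -c "
from h import *
where()"
python3 -m jog '[[[0,0,-0.0007],[0,0,0],-1],[[0,0,-0.0015],[0,0,0],-1],[[0,0,-0.0015],[0,0,0],-1]]' | grep force
python3 -c "
from h import *
where()"
```

```text
ft_force: [0.5, -0.0, -1.6]
t 16.65 heel h 1.7 y -0.1 z 155.8 tip [ 1.130e+01 -1.000e-01  1.808e+02] pitch 0.0 yawerr -0.0 roll -0.0 orig [-4.670e+01 -1.000e-01  1.078e+02] F stand [-0.1 -0.5 -1.6] gap 39.5
ft_force: [-0.4, 0.8, -2.9]
t 16.9 heel h 1.4 y -0.2 z 154.7 tip [ 11.6  -0.2 179.7] pitch -0.0 yawerr 0.0 roll -0.1 orig [-46.3  -0.3 106.7] F stand [ 0.8  0.3 -2.9] gap 39.6
```

```bash
for i in 1 2; do python3 -m jog '[[[0,0,-0.0005],[0,0,0],-1],[[0,0,-0.0012],[0,0,0],-1],[[0,0,-0.0012],[0,0,0],-1]]' | grep force
python3 -c "
from h import *
where()"; done
```

```text
ft_force: [-1.4, -0.1, -2.6]
t 17.15 heel h 1.6 y -0.1 z 153.1 tip [ 11.4  -0.  178.1] pitch -0.1 yawerr 0.0 roll -0.0 orig [-4.65e+01 -1.00e-01  1.05e+02] F stand [ 0.1  1.4 -2.6] gap 39.8
ft_force: [-0.7, -0.1, -2.6]
t 17.4 heel h 1.7 y -0.0 z 151.8 tip [ 11.3  -0.  176.8] pitch -0.1 yawerr 0.0 roll -0.0 orig [-46.6  -0.  103.7] F stand [ 0.   0.7 -2.6] gap 39.9
```

```bash
for i in 1 2; do python3 -m jog '[[[0,0,-0.0004],[0,0,0],-1],[[0,0,-0.0008],[0,0,0],-1],[[0,0,-0.0008],[0,0,0],-1]]' | grep force
python3 -c "
from h import *
where()"; done
```

```text
ft_force: [0.3, -0.4, -3.3]
t 17.65 heel h 1.6 y -0.0 z 151.1 tip [ 11.3  -0.  176.1] pitch -0.1 yawerr 0.0 roll -0.0 orig [-4.66e+01 -1.00e-01  1.03e+02] F stand [-0.5 -0.3 -3.3] gap 39.9
ft_force: [-0.2, 0.4, -2.7]
t 17.9 heel h 1.7 y -0.1 z 150.3 tip [ 1.130e+01 -1.000e-01  1.753e+02] pitch -0.1 yawerr 0.0 roll -0.0 orig [-4.660e+01 -1.000e-01  1.022e+02] F stand [ 0.4  0.2 -2.7] gap 39.6
```

```bash
for i in 1 2; do python3 -m jog '[[[0,0,-0.0004],[0,0,0],-1],[[0,0,-0.0008],[0,0,0],-1],[[0,0,-0.0008],[0,0,0],-1]]' | grep force
python3 -c "
from h import *
where()"; done
```

```text
ft_force: [-0.8, -0.9, -0.1]
t 18.15 heel h 1.6 y -0.2 z 149.8 tip [ 1.130e+01 -1.000e-01  1.749e+02] pitch -0.1 yawerr 0.0 roll -0.0 orig [-46.5  -0.2 101.8] F stand [-0.8  0.9 -0.1] gap 39.6
ft_force: [-3.3, -2.0, 4.1]
t 18.4 heel h 1.6 y -0.2 z 149.6 tip [ 11.4  -0.2 174.7] pitch -0.1 yawerr 0.0 roll -0.1 orig [-46.4  -0.3 101.5] F stand [-1.6  3.5  4.1] gap 39.9
```

```bash
python3 -m jog '[[[0,0,0.0006],[0,0,0],-1],[[0,0,0.0009],[0,0,0],-1],[[0,0,0.0009],[0,0,0],-1],[[0,0,0.0009],[0,0,0],-1]]' 
python3 - <<'E'
from h import *
where();
for n in("side","top"): cv2.imwrite(f"pics/k_{n}.png",vision.snapshot(n)[:,:,::-1])
s=cv2.imread("pics/k_side.png");cv2.imwrite("pics/k1.png",cv2.resize(s[150:310,100:320],None,fx=3.5,fy=3.5))
E
```

```text
time: 18.73
tool_pos: [575.7, 190.1, 124.8]
tcp_rot: [89.8, 55.0, 96.2]
ft_force: [-0.9, 0.6, 0.7]
finger_gap: 39.4
t 18.73 heel h 1.6 y -0.2 z 149.7 tip [ 1.140e+01 -1.000e-01  1.748e+02] pitch -0.1 yawerr 0.0 roll -0.0 orig [-46.5  -0.2 101.7] F stand [0.7 0.8 0.7] gap 39.4
```

View pics/k1.png

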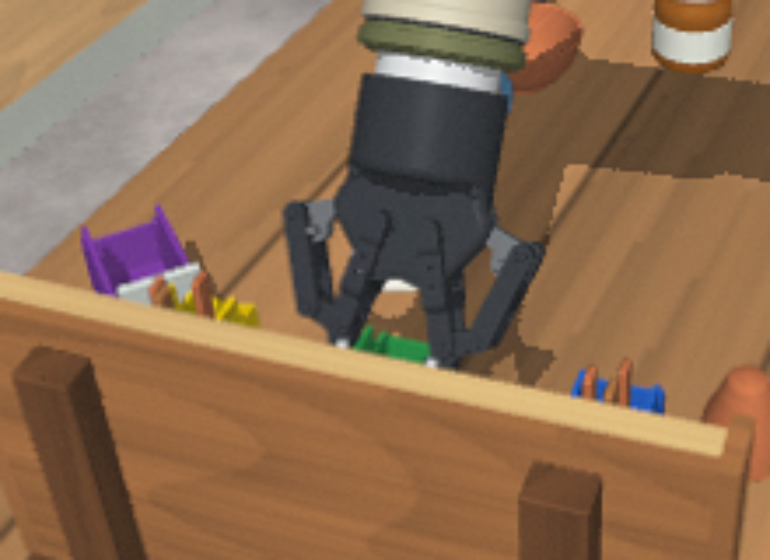

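View pics/k_top.png

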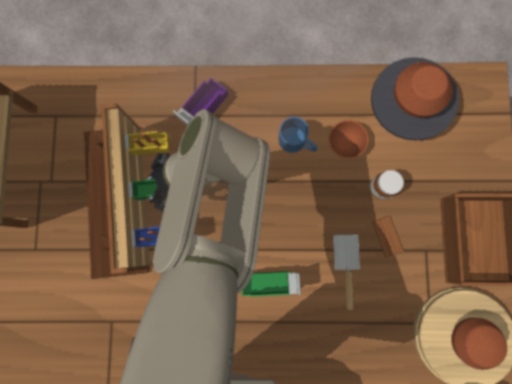

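```bash
python3 -m jog '[[[0,0,0],[0,0,0],0.0],[[0,0,0],[0,0,0],0.1],[[0,0,0],[0,0,0],0.2],[[0,0,0],[0,0,0],0.4],[[0,0,0],[0,0,0],0.5]]' 20
python3 -m jog '[[[0,0,0],[0,0,0],0.6],[[0,0,0],[0,0,0],0.6],[[0,0,0],[0,0,0],0.6]]'
python3 - <<'E'
from h import *
where();
for n in("side","top"): cv2.imwrite(f"pics/l_{n}.png",vision.snapshot(n)[:,:,::-1])
s=cv2.imread("pics/l_side.png");cv2.imwrite("pics/l1.png",cv2.resize(s[190:290,130:310],None,fx=4,fy=4))
E
```

```text
time: 19.25
tool_pos: [575.6, 190.0, 124.7]
tcp_rot: [89.8, 55.0, 96.2]
ft_force: [-0.1, -0.4, 0.4]
finger_gap: 64.3
time: 19.5
tool_pos: [575.7, 190.0, 124.7]
tcp_rot: [89.8, 55.0, 96.2]
ft_force: [0.2, -0.7, 0.5]
finger_gap: 68.7
t 19.5 heel h 1.6 y -0.1 z 149.7 tip [ 1.130e+01 -1.000e-01  1.747e+02] pitch -0.1 yawerr 0.0 roll -0.0 orig [-46.5  -0.2 101.6] F stand [-0.7 -0.1  0.5] gap 68.7
```

View pics/l1.png

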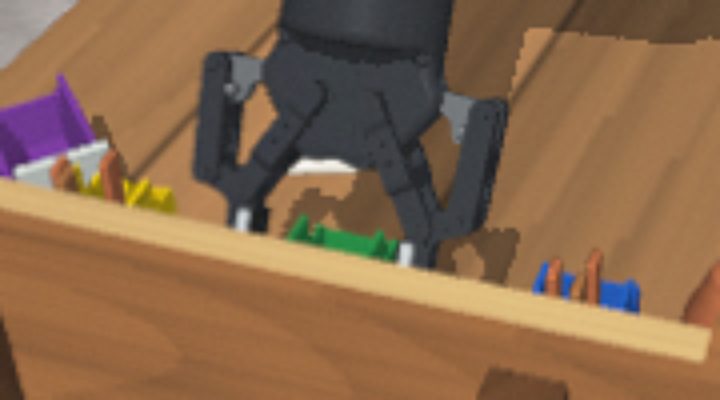

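```bash
python3 -m jog '[[[0.001,-0.009,0.013],[0,0,0],0.6],[[0.002,-0.02,0.029],[0,0,0],0.6],[[0.0035,-0.032,0.046],[0,0,0],0.6],[[0.005,-0.046,0.066],[0,0,0],0.6],[[0.006,-0.06,0.086],[0,0,0],0.6]]'
python3 -m jog '[[[0.003,-0.03,0.03],[0,0,0],0.6],[[0.006,-0.06,0.06],[0,0,0],0.6],[[0.006,-0.1,0.08],[0,0,0],0.6],[[0.006,-0.14,0.1],[0,0,0],0.6],[[0.006,-0.14,0.1],[0,0,0],0.6]]'
python3 -m jog '[[[0,0,0],[0,0,0],0.6],[[0,0,0],[0,0,0],0.6],[[0,0,0],[0,0,0],0.6]]'
python3 - <<'E'
from h import *
for n in("side","top"): cv2.imwrite(f"pics/m_{n}.png",vision.snapshot(n)[:,:,::-1])
s=cv2.imread("pics/m_side.png");t=cv2.imread("pics/m_top.png")
c=np.zeros((600,790,3),np.uint8);a=cv2.resize(s[200:290,130:310],None,fx=4.3,fy=4.3,interpolation=2)[:300,:790];c[:a.shape[0],:a.shape[1]]=a
b=cv2.resize(t[110:260,95:245],None,fx=2,fy=2,interpolation=2);c[300:600,:300]=b;cv2.imwrite("pics/m1.png",c)
P=[st(-72,20,150),st(-72,-20,150),st(-90,0,128),st(0,0,150)];print(proj("side",P).round(1),proj("top",P).round(1))
E
```

```text
time: 20.02
tool_pos: [581.4, 129.6, 211.3]
tcp_rot: [89.9, 55.0, 96.2]
ft_force: [1.1, -0.3, -0.4]
finger_gap: 68.6
time: 20.43
tool_pos: [588.7, -15.4, 314.5]
tcp_rot: [89.4, 55.2, 95.6]
ft_force: [1.0, -0.1, 0.3]
finger_gap: 68.4
time: 20.68
tool_pos: [587.2, -8.8, 309.5]
tcp_rot: [90.0, 54.9, 96.4]
ft_force: [-0.1, -0.5, -0.0]
finger_gap: 68.3
[[225.5 246.7]
 [204.8 242.3]
 [219.5 247. ]
 [199.2 272.7]] [[161.3 193.4]
 [160.  176.8]
 [170.3 185.8]
 [130.3 188.4]]
```

View pics/m1.png

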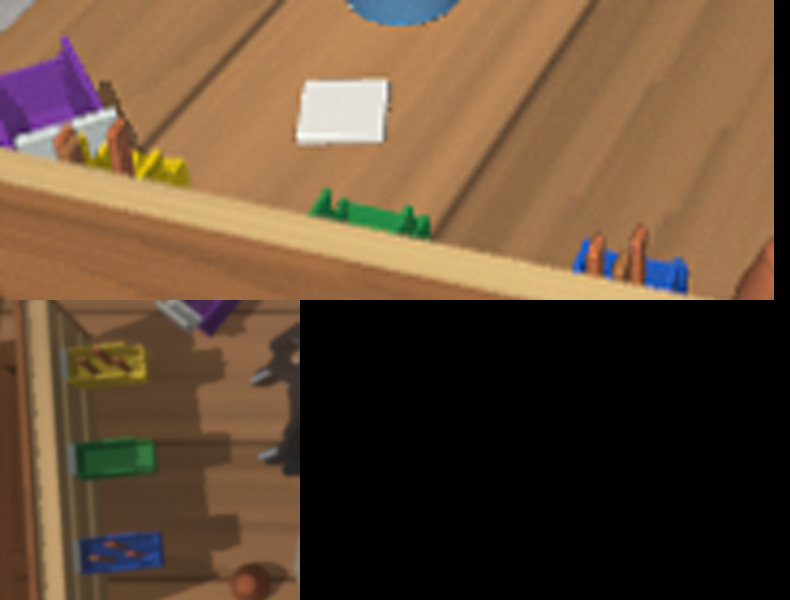

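View pics/m_side.png

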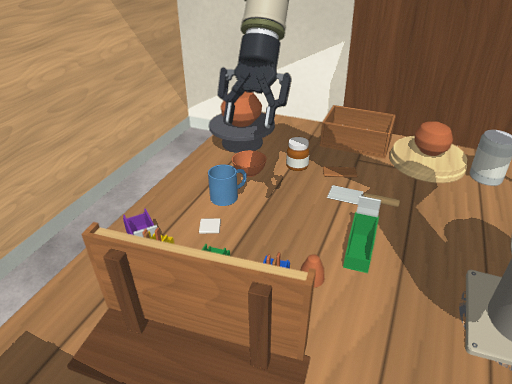

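View pics/m_top.png

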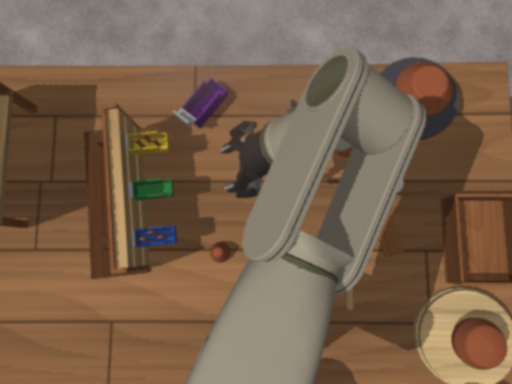

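```bash
python3 - <<'E'
from h import *
def g(n):
    h=cv2.cvtColor(cv2.imread(n),cv2.COLOR_BGR2HSV)[225:262,195:240];m=cv2.inRange(h,(50,120,40),(75,255,255));ys,xs=np.nonzero(m);return [(c+195,ys[xs==c].min()+225) for c in(204,205,206,226,227,228) if (xs==c).any()]
for p in"klm":print(p,g(f"pics/{p}_side.png"))
im=vision.snapshot("side");cv2.imwrite("pics/n_side.png",im[:,:,::-1]);print('n',g("pics/n_side.png"))
print(r.sense()['time'],r.sense()['ft_force'].round(1))
from bench import order
print(order.hand_in())
E
```

```text
k []
l []
m []
n []
20.8333 [0.5 0.1 0.3]
the job is handed in; nothing more can be done
None
```

The green bin hangs in the top groove, midway between the blue and yellow bins, and I have handed in the job at 20.8 s; no verdict was reported.

- **Grasp and entry:** I gripped the bin across its width with the fingers slanted 35°. At 44° front-up I felt the groove's front edge with the tongue, with a push of about 6 N. I then followed the way in with no contact forces showing and turned the bin down to level.
- **Seating and release:** I lowered it until it rested on the groove floor, again with about 6–7 N. Just before release the arm's readings put its origin at stand x −46.5, y −0.2, z 101.7 mm, level and square. The gripper opened cleanly and I drew it clear.
- **Groove height:** The two touches disagreed by about 2 mm: edge contact suggested about 1.8 mm above nominal, and seating on the floor put it at nominal. The camera view of the blue bin agreed with nominal, within about 1 mm. I blame a small error in where I placed the wall face.
- **Last pictures:** By eye, the released bin lines up with the two neighbours at about mid-gap. Its front has dropped slightly, which I put at 2–4° of lean, inside the 0.12 rad limit. The bystanders I could see looked unmoved, but the arm hid some of them in the top view and I did not measure them.
- **Failed check:** My final colour-mask check, meant to confirm the bin was steady, found no green pixels in any picture. Steadiness after release therefore rests on the pictures alone.

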